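# Clear, pack and latch the seed box

### The arm

A 6-joint arm with a two-finger parallel gripper is mounted at the origin on the work surface. World frame = base frame: x ahead of the robot, y to its left, z up, the work surface at z = 0. Lengths are in m, angles in rad, forces in N, time in s.
With the tool pointing down it reaches from about 0.35 to 0.975 m from the base axis. Payload 4.9 kg.
Tool frame: the origin (TCP) lies at the very end of the fingers, on their centre line; the grasp point (between the pads) lies 19 mm behind it (ctrl.grasp_offset is the distance from the TCP to the grasp point, in m); y points along the fingers, z is the direction in which the jaws open and shut, and the axes are right-handed (so a half turn about y gives the same grasp; the last joint's range is limited). The gripper opens to 85 mm and grips with 20 to 120 N. Pads are 22 mm wide; open, the fingers measure 114 mm over their backs; the gripper's body (76 mm by 85 mm) begins 54 mm behind the grasp point. The pads swing forward as they close: fully open they stand 13 mm farther back than shut.
Start: joints at [1.205, 0.053, 1.613, -0, 1.476, -0.119], TCP at [0.153, 0.606, 0.231] pointing down, gripper open.
Joint ranges: [-3.01, 3.01], [-1.01, 2.22], [0.06, 2.58], [-1.02, 4.17], [0.09, 2.62], [-3.14, 3.14]. Speed limits (rad/s): [2.57, 2.57, 3.14, 3.14, 3.14, 3.14].

### API

Orientations are given as a rotation vector (axis times angle).
In Python, from station import ctrl, eyes, finish_job, find_in, regions_of, pinpoint gives the robot as it stands.
- The arm moves only by the tool play_rows, never from a script. Its argument "moves" is a list of rows, each an object of numbers: "x", "y", "z": the shift along the world's x, y, z in cm; "turn": the turn about the world's z in degrees; "jaw": the finger opening in cm, from 0 to 8.54. A call has 1 to 8 rows; each row shifts and turns the commanded pose from where the row before left it; what a row does not reach is not made up. A row lasts 1/12 s, in which the tool goes at most 41.7 mm and 7.16 degrees, less where a joint would pass 70% of its speed; a pose out of reach is approached as far as the arm can. A call is refused whole if a number of a shift passes 4.17 or a number of a turn 7.16, either way. A call with a gripper value outside its range is refused whole. The fingers move at their own pace and stop on an object; "squeeze" is the grip in N (left out, the last holds). Time passes only in rows, so rows that do not move let the fingers close. It gives the time, the measured TCP pose, the force and the opening at its end, in the units of the state.
- ctrl.get_obs(): the state, without advancing time (a new reading comes with each control period).
- eyes.get_image(name): name is "scene" or "top"; returns a dict with "img" (400x640x3 uint8, red, green, blue), "camera_matrix" (3x3 intrinsics, pixels), "D" ([k1, k2, p1, p2, k3] as OpenCV has them; the pictures are not rectified), "cam_to_world" (4x4, takes a point from camera to world coordinates). Camera axes: x right, y up, looking along -z (the intrinsics and any distortion apply to the point x, -y, -z); pixel columns grow to the right and rows downward; lengths in m; the calibration is good to about 2 mm. A picture is of the moment at which its call begins. There is no depth.
- finish_job(): hands the job in, once; it reports no verdict.
Trained networks look in the newest picture that a camera, given by its name, has taken for a name from the list of things; names that differ only in an ending like _2 or _b are one class to them, and where a whole thing is asked for, a point or a joint stands for the part that bears it (a point fixed in the world has none). Each returns a list of dicts, best first, with "score" (0 to 1); they miss things now and then, are a little off and sometimes report something else, mostly with a low value. They report only what shows in the picture. A call takes as long as a camera call.
- find_in(camera, query): "point" ([column, row] in pixels, amid what is visible of it).
- regions_of(camera, query): "pixels" (400x640 bool, what is visible of it) and "point" ([column, row] in pixels, amid what is visible of it).
- pinpoint(camera, query): "point" ([column, row] in pixels: a listed point, or the origin of a listed thing).
The state is a dict: "t": time; "q": joint angles; "dq": joint speeds; "effort": joint torques, N m; "tool_pos": TCP position; "tool_rot": TCP orientation; "contact_force": force on the tool from outside, world axes, zero at the start; "wrist_torque": the same for the moment, N m; "opening": finger opening in m.
Only numpy, scipy, OpenCV 4.12 (cv2) and the standard library are available. Lean on these libraries where they do the work, as an engineer would, in place of code of your own. Each camera call takes 0.05 s, during which the arm holds its last target.

### The job

The hammer lying across the green seed box and the watering rose inside it are in the way: first lay both on the black rubber mat. Then stand all the seed tins from the cork board upright in the box, shut the lid, and only then swing the brass hook in over it until it is fully home in its keeper. Leave everything else on the cabinet top where it stands.

Things in the scene. Friction and masses are not known exactly. Their poses are not given: they have to be found in the camera images.
- seed_box: green steel box fixed to the top, outside 170 (x) x 250 (y) x 90 tall, walls and floor 5 thick, open above; origin at the centre of its underside, x pointing away from the robot towards the lid's hinge, front wall on the -x side. On the front, at the rim, a bracket carries a swinging hook.
- lid (a joint): hinge of the box's lid: 0 = shut flat on the rim, grows as it opens upward and away from the robot, 1.8 = stop; it stands stiffly (about 2.5 N at its edge) wherever it is left
- lid_hinge (a point): a point on the lid's hinge line, middle of the box's rear (+x) rim, 90 above the box's underside; the hinge line runs along the box's y
- lid_edge (a point): middle of the lid's free edge, mid-thickness, 175 from the hinge; the lid is a plate 256 wide and 8 thick, lower face level with the rim when shut. A brass keeper 24 wide in y and 20 in x stands 20 above the upper face, 95 from the hinge and 34 to the -y side
- hook (a joint): pivot of the flat brass hook, turning about the vertical: 0 = swung in over the shut lid, pointing along the box's +x and fully home against the brass keeper (its stop); grows anticlockwise from above as it swings out, pointing to the box's +y at 1.57; it stays where it is left (about 1 N at the knob)
- hook_pivot (a point): on the hook's vertical pivot axis, underside of the hook, 101 above the box's underside; in the box's frame at x -120, y -30. Hook arm 16 wide, 6 thick, reaching 120 from the pivot
- hook_knob (a point): middle of the hook's red upright knob, a round post 16 dia, 32 tall, 65 from the pivot; this point is 123 above the box's underside and 16 below the knob's top
- tool_mat: black rubber mat fixed on the top, 320 (its x) x 210 (its y) x 4 thick, to the left or right of the box; origin at the centre of its underside
- cork_board: cork board fixed on the top, 300 (its x) x 210 (its y) x 4 thick, on the other side of the box from the mat; the seed tins stand on it; origin at the centre of its underside
- hammer: steel claw hammer 300 long, lying flat across the side rims of the box; origin on its underside at mid-length, x along the handle towards the head, z up. Handle: rubber grip 28 wide from x -150 to 0, steel shank 20 wide from x 0 to 120, 25 thick; head at x 120 to 150, 100 wide in y
- hammer_grip (a point): point in the hammer's shank near its centre of mass, 60 from mid-length towards the head, 12 above its underside
- hammer_head (a point): centre of the hammer's head, 135 from mid-length, 13 above its underside
- rose: green plastic watering rose with a brass rim, inside the box, standing on its 64 dia face with the spigot upward; 60 tall, spigot 20 dia from 30 to 60 up; origin at the centre of the face's underside, z along the spigot
- tin1: low round seed tin with red band and lid, 50 dia (51 at the lid), 40 tall, upright; origin at the centre of its underside; may be absent
- tin2: low round seed tin with yellow band and lid, 50 dia (51 at the lid), 40 tall, upright; origin at the centre of its underside; may be absent
- tin3: low round seed tin with blue band and lid, 50 dia (51 at the lid), 40 tall, upright; origin at the centre of its underside; may be absent
- tin4: low round seed tin with white band and lid, 50 dia (51 at the lid), 40 tall, upright; origin at the centre of its underside; may be absent
- glass_bottle: clear glass bottle, 60 dia, 200 tall, upright at the right-hand side; origin at the centre of its underside; not part of the job
- tag_holder: white plastic pot tag holder, open box 50 x 80 x 50 tall (tags stick up to 60), between robot and seed box; origin centre of underside; not part of the job
- saucer: terracotta saucer, 90 dia, 18 tall, between robot and seed box; origin centre of underside; not part of the job
- clay_pot: terracotta pot, 100 dia, 90 tall, at the left-hand side; origin centre of underside; not part of the job

How it is judged:
By the outcome, as a careful person would: the job done as asked, in the order asked, and still so for the second after the job is handed in, with the robot touching nothing.
Of tin1, tin2, tin3, tin4 only 2 to 4 are there at a start; the rules pass over those that are not, and their reading is None.
At some moment in a run one of tin1, tin2, tin3, tin4, rose may be knocked a few centimetres aside while the robot is not near it.
It also fails if it takes over 210 s, if anything falls off the work surface, if the arm or the gripper's body presses on something with over 40 N, if the wrist force passes 120 N, or if a joint passes its speed limit or range.

## Working session

There is one attempt and no reset: what is moved stays moved. The work goes in short steps, Python scripts to look and compute and a tool call to move; the robot and the scene stay as the last step left them, time stands still between calls to the robot, and variables do not carry over. Pictures are saved under pics/ and viewed, and the job is handed in when it is done.

Besides the shell and the picture viewer there is one more tool, called after "Call:" by a JSON object that holds its "op" and its "data", one argument or row to a line. play_rows: Moves the arm, as the interface text tells. Its arguments: {"type":"object","properties":{"moves":{"type":"array"},"squeeze":{"type":"number"}},"required":["moves"]}

```bash
ls; mkdir -p pics; cat > h.py <<'E'
import numpy as np, cv2
from station import ctrl, eyes, finish_job, find_in, regions_of, pinpoint
from scipy.spatial.transform import Rotation as R
def snap(cam,fn):
    d=eyes.get_image(cam); cv2.imwrite('pics/'+fn,d['img'][:,:,::-1]); return d
def ray(d,p):
    u=cv2.undistortPoints(np.array([[p]],float),d['camera_matrix'],np.array(d['D'],float))[0,0]
    T=np.array(d['cam_to_world']); v=T[:3,:3]@np.array([u[0],-u[1],-1.]); return T[:3,3],v/np.linalg.norm(v)
def atz(d,p,z):
    o,v=ray(d,p); return o+v*(z-o[2])/v[2]
def tri(ds,ps):
    A=np.zeros((3,3));b=np.zeros(3)
    for d,p in zip(ds,ps):
        o,v=ray(d,p);M=np.eye(3)-np.outer(v,v);A+=M;b+=M@o
    x=np.linalg.solve(A,b)
    res=[np.linalg.norm((np.eye(3)-np.outer(v,v))@(x-o)) for o,v in [ray(d,p) for d,p in zip(ds,ps)]]
    return x,max(res)
def proj(d,X):
    T=np.linalg.inv(np.array(d['cam_to_world']));c=T[:3,:3]@np.array(X,float)+T[:3,3]
    p,_=cv2.projectPoints(np.array([[c[0],-c[1],-c[2]]]),np.zeros(3),np.zeros(3),d['camera_matrix'],np.array(d['D'],float));return p[0,0]
E
python3 - <<'E'
from h import *
s=snap('scene','s0.png');t=snap('top','t0.png')
print(ctrl.get_obs()); print(s['cam_to_world'],t['cam_to_world'])
for n in ['seed_box','lid_hinge','lid_edge','hook_pivot','hook_knob','tool_mat','cork_board','hammer','hammer_grip','hammer_head','rose','tin1','tin2','tin3','tin4','glass_bottle','tag_holder','saucer','clay_pot']:
    a=pinpoint('scene',n)[:2];b=pinpoint('top',n)[:2]
    f=lambda L:[(np.round(x['point']).tolist(),round(x['score'],2)) for x in L]
    print(n,f(a),f(b), *( [np.round(q,3) for q in tri([s,t],[a[0]['point'],b[0]['point']])] if a and b else []))
E
```

```text
pics
{'t': 0.1, 'q': array([ 1.20499901e+00,  5.33088346e-02,  1.61416722e+00,  2.33674262e-05,
        1.47599390e+00, -1.19032864e-01]), 'dq': array([-0.0004947 , -0.00080647, -0.00204772,  0.00012295, -0.0010043 ,
        0.00092505]), 'effort': array([ 7.98740311e-04, -3.94900739e+01, -3.71365213e+01, -1.01634191e-04,
        3.87377993e-03,  6.61911326e-07]), 'tool_pos': array([0.15247672, 0.60553212, 0.23016851]), 'tool_rot': array([-1.56391995,  0.19414202, -0.19339695]), 'contact_force': array([ 0.01681628, -0.26510107, -0.88326418]), 'wrist_torque': array([-0.03260839, -0.0184326 , -0.03723859]), 'opening': 0.08529516395237349}
[[ 0.95863531 -0.19234124  0.20981703  0.84496835]
 [ 0.28401167  0.59752319 -0.74986893 -1.16785684]
 [ 0.01886018  0.77844132  0.62743398  1.07694545]
 [ 0.          0.          0.          1.        ]] [[ 0.02431948  0.99397525 -0.10687262  0.33343764]
 [-0.99968275  0.02488048  0.00391885  0.01005116]
 [ 0.00655428  0.10674341  0.994265    1.61536748]
 [ 0.          0.          0.          1.        ]]
seed_box [([332.0, 228.0], 0.93)] [([315.0, 1
[... 1389 characters left out ...]
-0.108] 0.042
tin3 [([344.0, 181.0], 0.66), ([324.0, 164.0], 0.63)] [([208.0, 216.0], 0.69), ([234.0, 184.0], 0.69)] [ 0.481  0.425 -0.108] 0.042
tin4 [([344.0, 181.0], 0.66), ([324.0, 164.0], 0.63)] [([208.0, 216.0], 0.69), ([234.0, 184.0], 0.69)] [ 0.481  0.425 -0.108] 0.042
glass_bottle [([223.0, 370.0], 0.95)] [([482.0, 218.0], 0.62)] [ 0.451 -0.588 -0.008] 0.002
tag_holder [([282.0, 207.0], 0.72)] [([298.0, 232.0], 0.81)] [0.381 0.065 0.006] 0.002
saucer [([268.0, 232.0], 0.81), ([324.0, 232.0], 0.31)] [([336.0, 239.0], 0.88), ([221.0, 199.0], 0.66)] [ 0.368 -0.067 -0.001] 0.004
clay_pot [([357.0, 145.0], 0.8)] [([154.0, 192.0], 0.89), ([286.0, 177.0], 0.61)] [ 0.526  0.594 -0.017] 0.01
```

```bash
python3 - <<'E'
import cv2
a=cv2.imread('pics/t0.png');b=cv2.imread('pics/s0.png')
cv2.imwrite('pics/t0c.png',cv2.resize(a[110:270,120:520],(800,320),interpolation=cv2.INTER_CUBIC))
cv2.imwrite('pics/s0c.png',cv2.resize(b[120:400,200:440],(686,800),interpolation=cv2.INTER_CUBIC)[:600])
E
```

```text
(no output)
```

View pics/t0c.png

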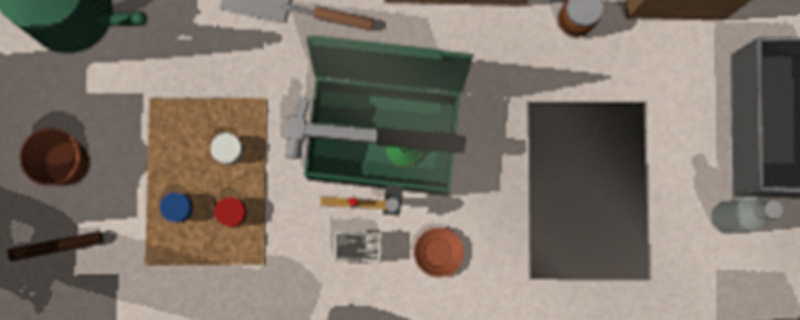

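View pics/s0c.png

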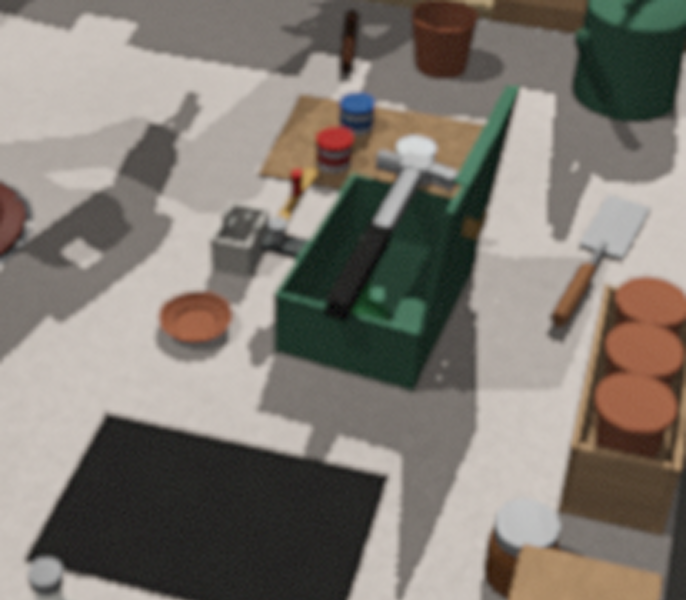

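View pics/t0.png

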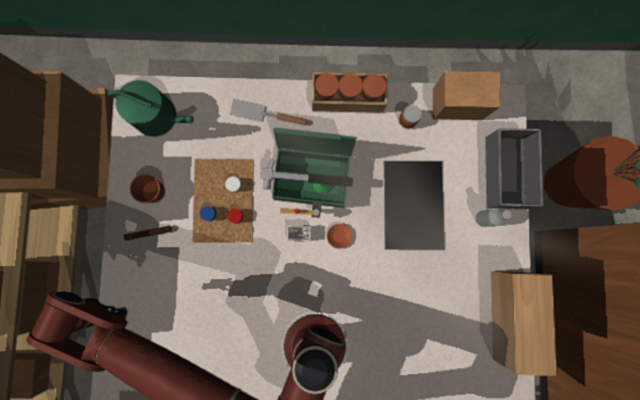

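```bash
cat > m1.py <<'E'
from h import *
s=snap('scene','s1.png');t=snap('top','t1.png')
for n,z in [('hammer',.09+.0125),('rose',.03),('tin1',.04),('tin2',.04),('tin3',.04),('tin4',.04),('seed_box',.05)]:
  for cam,d in (('scene',s),('top',t)):
    for r in regions_of(cam,n):
        if r['score']>.3: print(n,cam,np.round(r['point'],1),round(r['score'],2),r['pixels'].sum(),np.round(atz(d,r['point'],z),3), np.array(d['img'])[r['pixels']].mean(0).round())
E
python3 m1.py
python3 - <<'E'
import cv2
a=cv2.imread('pics/t1.png');b=cv2.imread('pics/s1.png')
cv2.imwrite('pics/t1c.png',cv2.resize(a[120:250,255:365],None,fx=5,fy=4.6,interpolation=cv2.INTER_CUBIC))
cv2.imwrite('pics/s1c.png',cv2.resize(b[140:260,270:400],(780,600),interpolation=cv2.INTER_CUBIC)[:600])
E
```

```text
hammer scene [332.1 199.1] 0.6 742 [0.565 0.046 0.103] [84. 84. 82.]
hammer top [301.6 179.7] 0.77 887 [0.558 0.056 0.103] [94. 93. 89.]
hammer top [412.6 203.8] 0.7 5248 [ 0.485 -0.318  0.103] [67. 62. 58.]
hammer top [230.4 180.1] 0.39 196 [0.55  0.295 0.103] [185. 183. 172.]
rose scene [302.2 183. ] 0.69 143 [0.412 0.196 0.03 ] [147. 117.  94.]
rose scene [329.3 226.3] 0.44 85 [ 0.573 -0.009  0.03 ] [34. 70. 44.]
rose top [321.2 187.1] 0.6 137 [ 0.544 -0.011  0.03 ] [ 59. 106.  62.]
tin1 scene [345.5 171.1] 0.59 67 [0.551 0.309 0.04 ] [206. 208. 208.]
tin1 scene [316.6 171.5] 0.51 152 [0.446 0.271 0.04 ] [119.  50.  47.]
tin1 scene [322.  158.8] 0.46 185 [0.442 0.363 0.04 ] [ 76.  83. 105.]
tin1 scene [359.8 191.4] 0.44 924 [0.631 0.199 0.04 ] [51. 70. 57.]
tin1 top [232.5 180.6] 0.58 185 [0.557 0.3   0.04 ] [184. 183. 172.]
tin1 top [207.4 213.9] 0.46 199 [0.439 0.381 0.04 ] [ 43.  66. 103.]
tin1 top [234.2 215.7] 0.45 167 [0.435 0.289 0.04 ] [139.  33.  29.]
tin2 scene [345.5 171.1] 0.59 67 [0.551 0.309 0.04 ] [206. 208. 208.]
tin2 scene [316.6 171.5] 0.51 152 [0.446 0.271 0.04 
[... 857 characters left out ...]
scene [345.5 171.1] 0.59 67 [0.551 0.309 0.04 ] [206. 208. 208.]
tin4 scene [316.6 171.5] 0.51 152 [0.446 0.271 0.04 ] [119.  50.  47.]
tin4 scene [322.  158.8] 0.46 185 [0.442 0.363 0.04 ] [ 76.  83. 105.]
tin4 scene [359.8 191.4] 0.44 924 [0.631 0.199 0.04 ] [51. 70. 57.]
tin4 top [232.5 180.6] 0.58 185 [0.557 0.3   0.04 ] [184. 183. 172.]
tin4 top [207.4 213.9] 0.46 199 [0.439 0.381 0.04 ] [ 43.  66. 103.]
tin4 top [234.2 215.7] 0.45 167 [0.435 0.289 0.04 ] [139.  33.  29.]
seed_box scene [339.1 211.3] 0.96 3886 [0.59  0.054 0.05 ] [45. 61. 50.]
seed_box scene [300.6 190. ] 0.33 154 [0.428 0.128 0.05 ] [145. 117.  94.]
seed_box top [312.2 167.1] 0.89 4986 [0.611 0.022 0.05 ] [60. 72. 59.]
```

View pics/t1c.png

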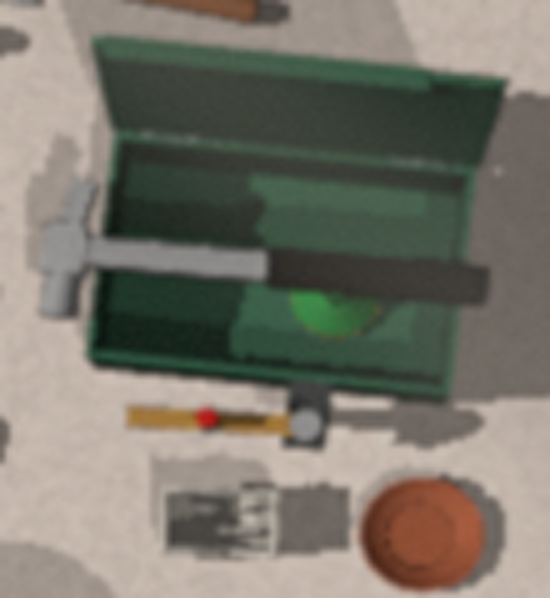

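View pics/s1c.png

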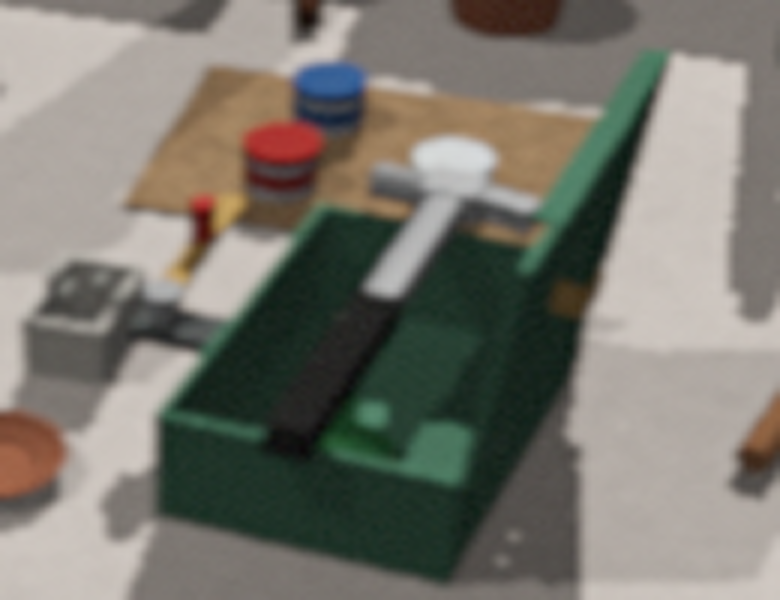

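```bash
python3 - <<'E'
from h import *
s=eyes.get_image('scene');t=eyes.get_image('top')
c=lambda u,v:(255+u/5,120+v/4.6)
cs=lambda u,v:(270+u/6,140+v/5)
nl,nr,fl,fr=[atz(t,c(*p),.09) for p in [(91,363),(446,398),(118,134),(471,170)]]
for p in (nl,nr,fl,fr): print(p.round(4))
print('center',((nl+nr+fl+fr)/4).round(4))
for a,b in ((nr,nl),(fr,fl)): 
  d=a-b;print('yaw y-edge',np.degrees(np.arctan2(d[0],-d[1])),np.linalg.norm(d))
for a,b in ((nr,fr),(nl,fl)): 
  d=b-a;print('yaw x-edge',np.degrees(np.arctan2(d[1],d[0])),np.linalg.norm(d))
# scene rim corners
for p in [(160,413),(460,487),(318,208)]: print('scene',atz(s,cs(*p),.09).round(4))
# hammer
for n,p,z in [('tip',(488,285),.11),('head',(62,247),.115),('mid',(268,264),.115)]: print(n,atz(t,c(*p),z).round(4))
print('pivot knob', tri([s,t],[cs(205,205),c(207,418)]))
E
```

```text
[0.4913 0.1508 0.09  ]
[ 0.4715 -0.0897  0.09  ]
[0.6629 0.1382 0.09  ]
[ 0.6419 -0.1037  0.09  ]
center [0.5669 0.0239 0.09  ]
yaw y-edge -4.715636352495449 0.24131055722242645
yaw y-edge -4.95051536424422 0.24282891870630482
yaw x-edge -4.70300948841472 0.1710022958658656
yaw x-edge -4.197980732467983 0.17200476484588684
scene [ 0.485 -0.09   0.09 ]
scene [ 0.6529 -0.1091  0.09  ]
scene [0.5047 0.1489 0.09  ]
tip [ 0.5531 -0.115   0.11  ]
head [0.573  0.1708 0.115 ]
mid [0.564  0.0328 0.115 ]
pivot knob (array([0.45385868, 0.07126632, 0.13415559]), np.float64(0.004854184677232385))
```

```bash
cat > ov.py <<'E'
from h import *
import sys
def box_pts(x,y,yaw):
    c,s_=np.cos(yaw),np.sin(yaw);P=[]
    f=lambda a,b,z:np.array([x+c*a-s_*b,y+s_*a+c*b,z])
    return f
def overlay(d,crop,k,segs,fn):
    x0,y0,x1,y1=crop
    im=cv2.resize(np.ascontiguousarray(d['img'][y0:y1,x0:x1,::-1]),None,fx=k,fy=k,interpolation=cv2.INTER_CUBIC)
    for A,B,col in segs:
        pts=[proj(d,A+(B-A)*u) for u in np.linspace(0,1,9)]
        pts=np.array([((p[0]+.5-x0)*k,(p[1]+.5-y0)*k) for p in pts]).round().astype(int)
        cv2.polylines(im,[pts.reshape(-1,1,2)],False,col,1)
    cv2.imwrite('pics/'+fn,im)
def boxsegs(x,y,yaw,lid=None,hook=None):
    f=box_pts(x,y,yaw);S=[]
    for z,col in ((.09,(0,0,255)),(0,(255,0,255))):
        q=[f(a,b,z) for a,b in ((-.085,-.125),(.085,-.125),(.085,.125),(-.085,.125))]
        S+=[(q[i],q[(i+1)%4],col) for i in range(4)]
    if hook is not None:
        p=f(-.12,-.03,.107); e=f(-.12+.12*np.cos(hook),-.03+.12*np.sin(hook),.107);S.append((p,e,(0,255,255)))
        for z in (.107,.139):
            S.append((f(-.12,-.03,z) if 0 else f(-.12+.065*np.cos(hook),-.03+.065*np.sin(hook),.107),f(-.12+.065*np.cos(hook),-.03+.065*np.sin(hook),.139),(255,255,0)))
    return S
E
cat > o1.py <<'E'
from ov import *
s=eyes.get_image('scene');t=eyes.get_image('top')
x,y,yaw,h=[float(v) for v in sys.argv[1:5]]
S=boxsegs(x,y,np.radians(yaw),hook=h)
overlay(s,(270,140,400,260),6,S,'os%s.png'%sys.argv[5]);overlay(t,(250,120,370,230),5,S,'ot%s.png'%sys.argv[5])
E
python3 o1.py 0.573 0.02 -4.7 1.57 1
```

```text
(no output)
```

View pics/os1.png

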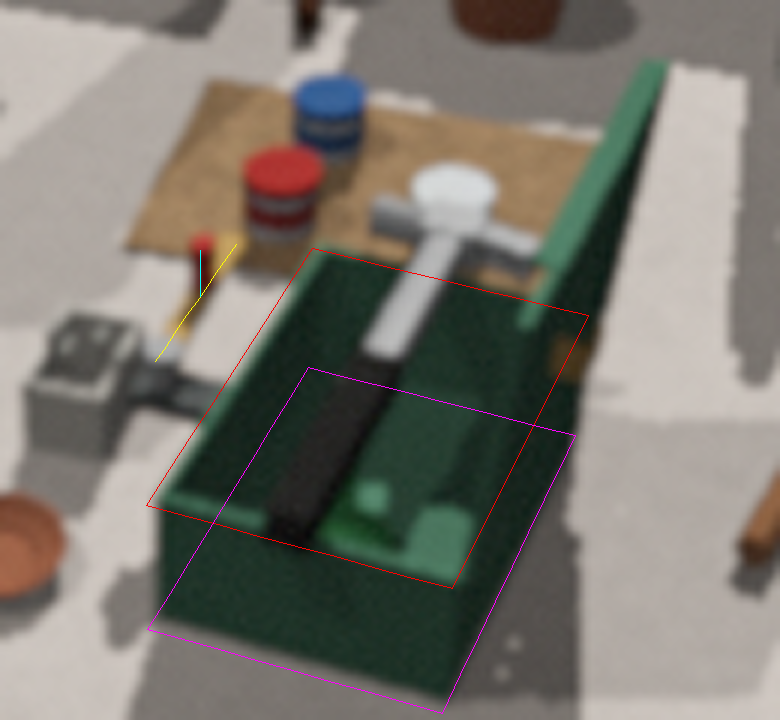

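View pics/ot1.png

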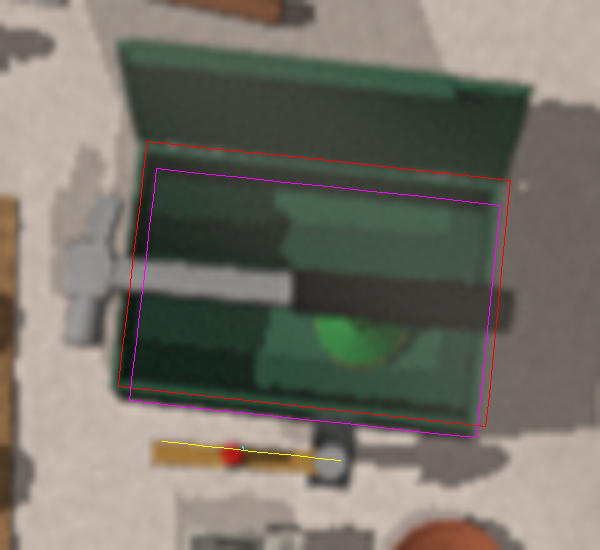

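```bash
cat > fit.py <<'E'
from ov import *
from scipy.optimize import least_squares
s=eyes.get_image('scene');t=eyes.get_image('top')
F=[(s,(160,497),-.085,-.125,.09),(s,(470,570),.085,-.125,.09),(s,(321,240),-.085,.125,.09),(s,(160,617),-.085,-.125,0),(s,(447,698),.085,-.125,0)]
G=[(t,(112,396),-.085,.125,.09),(t,(478,432),-.085,-.125,.09),(t,(143,143),.085,.125,.09),(t,(508,180),.085,-.125,.09)]
def run(L):
    def r(p):
        f=box_pts(*p);o=[]
        for d,q,a,b,z in L:
            k,x0,y0=(6,270,140) if d is s else (5,250,120)
            o+=list(proj(d,f(a,b,z))-(np.array(q)/k+[x0,y0]-.5))
        return np.array(o)
    R_=least_squares(r,[.573,.02,-.08]);print(R_.x[:2].round(4),np.degrees(R_.x[2]).round(2),R_.fun.reshape(-1,2).round(1).tolist())
run(F);run(G);run(F+G)
E
python3 fit.py
```

```text
[0.5757 0.0318] -4.15 [[-0.1, -0.6], [-0.9, 0.7], [-0.2, -0.3], [0.0, 0.0], [1.2, 0.0]]
[0.5697 0.0232] -4.65 [[0.2, -0.9], [0.6, -0.3], [-0.2, 0.5], [-0.5, 0.8]]
[0.5735 0.0268] -4.11 [[-1.2, 0.3], [-1.9, 1.6], [-1.2, 0.4], [-1.0, 0.9], [0.2, 0.9], [-0.6, -1.7], [-0.2, -1.8], [-1.6, -0.3], [-1.8, -0.7]]
```

```bash
cat > st.py <<'E'
from h import *
o=ctrl.get_obs();M=R.from_rotvec(o['tool_rot']).as_matrix()
z=M[:,2];print('t',round(o['t'],2),'tcp',(o['tool_pos']*100).round(2),'jawdir deg',np.degrees(np.arctan2(z[1],z[0])).round(1),'q',o['q'].round(2),'open',round(o['opening']*100,2),'F',o['contact_force'].round(1),'down',M[:,1].round(3))
E
python3 st.py
python3 - <<'E'
from h import *
t=eyes.get_image('top')
c=lambda u,v:(120+u/2-.5,110+v/2-.5)
for p in [(528,102),(645,102),(530,278),(650,280)]: print('mat',atz(t,c(*p),.004).round(3))
for p in [(148,98),(267,98),(146,263),(266,264)]: print('cork',atz(t,c(*p),.004).round(3))
E
```

```text
t 3.1 tcp [15.27 60.61 23.13] jawdir deg 75.9 q [ 1.2   0.05  1.61  0.    1.48 -0.12] open 8.56 F [ 0.8 -1.5 -1.1] down [-0. -0. -1.]
mat [ 0.649 -0.234  0.004]
mat [ 0.655 -0.444  0.004]
mat [ 0.334 -0.24   0.004]
mat [ 0.336 -0.451  0.004]
cork [0.639 0.449 0.004]
cork [0.645 0.236 0.004]
cork [0.344 0.437 0.004]
cork [0.347 0.226 0.004]
```

Call:
{"op": "play_rows", "data": {
  "moves": [
    {"x":2.3,"y":-2.8,"turn":-4.5},
    {"x":2.3,"y":-2.8,"turn":-4.5},
    {"x":2.3,"y":-2.8,"turn":-4.5},
    {"x":2.3,"y":-2.8,"turn":-4.5},
    {"x":2.3,"y":-2.8,"turn":-4.5},
    {"x":2.3,"y":-2.8,"turn":-4.5},
    {"x":2.3,"y":-2.8,"turn":-4.5},
    {"x":2.3,"y":-2.8,"turn":-4.5}
  ],
  "squeeze": 40
}}

```text
invalid input
```

Call:
{"op": "play_rows", "data": {
  "moves": [
    {"x":2.3,"y":-2.8,"turn":-4.5},
    {"x":2.3,"y":-2.8,"turn":-4.5},
    {"x":2.3,"y":-2.8,"turn":-4.5},
    {"x":2.3,"y":-2.8,"turn":-4.5},
    {"x":2.3,"y":-2.8,"turn":-4.5},
    {"x":2.3,"y":-2.8,"turn":-4.5},
    {"x":2.3,"y":-2.8,"turn":-4.5},
    {"x":2.3,"y":-2.8,"turn":-4.5}
  ]
}}

```text
invalid input
```

```bash
python3 st.py
```

```text
t 3.15 tcp [15.27 60.61 23.13] jawdir deg 75.9 q [ 1.21  0.05  1.61  0.    1.48 -0.12] open 8.56 F [ 0.4 -0.  -0.8] down [-0.  0. -1.]
```

Call:
{"op": "play_rows", "data": {
  "moves": [
    {"x":2.3,"y":-2.8,"z":0,"turn":-4.5,"jaw":8.5},
    {"x":2.3,"y":-2.8,"z":0,"turn":-4.5,"jaw":8.5},
    {"x":2.3,"y":-2.8,"z":0,"turn":-4.5,"jaw":8.5},
    {"x":2.3,"y":-2.8,"z":0,"turn":-4.5,"jaw":8.5},
    {"x":2.3,"y":-2.8,"z":0,"turn":-4.5,"jaw":8.5},
    {"x":2.3,"y":-2.8,"z":0,"turn":-4.5,"jaw":8.5},
    {"x":2.3,"y":-2.8,"z":0,"turn":-4.5,"jaw":8.5},
    {"x":2.3,"y":-2.8,"z":0,"turn":-4.5,"jaw":8.5}
  ],
  "squeeze": 40
}}

```text
t: 3.82
tool_pos: [0.3375, 0.3806, 0.2315]
tool_rot: [-1.459, 0.686, -0.686]
contact_force: [0.2, 0.9, 0.1]
opening: 0.0849
```

Call:
{"op": "play_rows", "data": {
  "moves": [
    {"x":2.3,"y":-2.8,"z":0,"turn":-4.5,"jaw":8.5},
    {"x":2.3,"y":-2.8,"z":0,"turn":-4.5,"jaw":8.5},
    {"x":2.3,"y":-2.8,"z":0,"turn":-4.5,"jaw":8.5},
    {"x":2.3,"y":-2.8,"z":0,"turn":-4.5,"jaw":8.5},
    {"x":2.3,"y":-2.8,"z":0,"turn":-4.5,"jaw":8.5},
    {"x":2.3,"y":-2.8,"z":0,"turn":-4.5,"jaw":8.5},
    {"x":2.3,"y":-2.8,"z":0,"turn":-4.5,"jaw":8.5},
    {"x":2.3,"y":-2.8,"z":0,"turn":-4.5,"jaw":8.5}
  ]
}}

```text
t: 4.48
tool_pos: [0.5216, 0.1564, 0.2315]
tool_rot: [-1.238, 1.162, -1.163]
contact_force: [0.7, 0.9, 0.7]
opening: 0.0848
```

Call:
{"op": "play_rows", "data": {
  "moves": [
    {"x":2.5,"y":-2.8,"z":0,"turn":-4,"jaw":8.5},
    {"x":2.5,"y":-2.9,"z":0,"turn":-4,"jaw":8.5},
    {"x":0,"y":0,"z":-2,"turn":0,"jaw":8.5},
    {"x":0,"y":0,"z":-2,"turn":0,"jaw":8.5},
    {"x":0,"y":0,"z":-1,"turn":0,"jaw":8.5},
    {"x":0,"y":0,"z":0,"turn":0,"jaw":8.5}
  ]
}}

```text
t: 4.98
tool_pos: [0.5687, 0.1008, 0.1778]
tool_rot: [-1.179, 1.267, -1.26]
contact_force: [-0.8, -0.2, 0.1]
opening: 0.0848
```

```bash
python3 st.py; cat > v.py <<'E'
from h import *
import sys
x0,y0,x1,y1=[int(a) for a in sys.argv[2:6]]
d=eyes.get_image(sys.argv[1]);k=min(790/(x1-x0),590/(y1-y0))
cv2.imwrite('pics/'+sys.argv[6],cv2.resize(np.ascontiguousarray(d['img'][y0:y1,x0:x1,::-1]),None,fx=k,fy=k,interpolation=cv2.INTER_CUBIC));print('k',k)
p=proj(d,ctrl.get_obs()['tool_pos']);print('tcp px',p,((p+.5-[x0,y0])*k).round())
E
python3 v.py scene 240 120 420 260 a1.png; python3 v.py top 230 120 370 230 a2.png
```

```text
t 4.98 tcp [56.87 10.08 17.78] jawdir deg -4.2 q [ 0.05 -0.02  1.77  0.    1.39  0.12] open 8.48 F [-0.8 -0.2  0.1] down [-0.006 -0.    -1.   ]
k 4.214285714285714
tcp px [338.70043008 171.33333338] [418. 218.]
k 5.363636363636363
tcp px [286.98362722 171.71689102] [308. 280.]
```

View pics/a1.png

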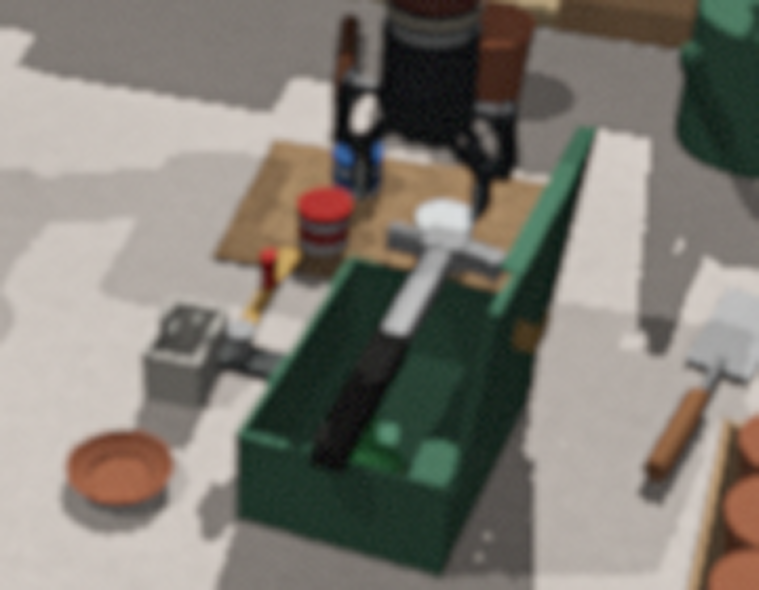

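View pics/a2.png

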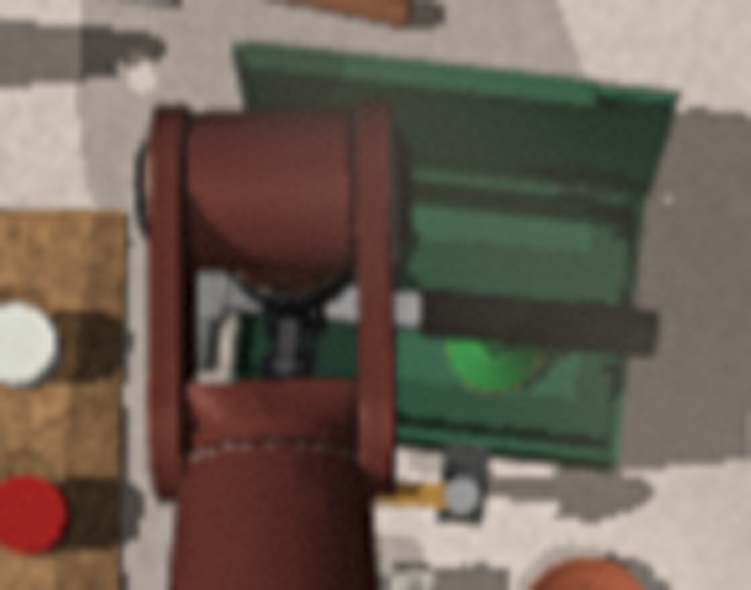

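```bash
python3 - <<'E'
from h import *
s=eyes.get_image('scene');t=eyes.get_image('top')
for x in (.563,.568,.573,.578):print(((proj(s,(x,.1,.115))+.5-[240,120])*4.214).round(),((proj(t,(x,.1,.115))+.5-[230,120])*5.3636).round())
for n in ('hammer_grip','hammer_head'):
  print([(((np.array(q['point'])+.5-[240,120])*4.214).round(),round(q['score'],2)) for q in pinpoint('scene',n)])
E
```

```text
[406. 284.] [316. 309.]
[412. 285.] [317. 302.]
[418. 286.] [317. 294.]
[424. 287.] [317. 286.]
[(array([421., 292.]), 0.91)]
[(array([445., 246.]), 0.77)]
```

Call:
{"op": "play_rows", "data": {
  "moves": [
    {"x":0.2,"y":0,"z":-2.5,"turn":0,"jaw":8.5},
    {"x":0,"y":0,"z":-2.5,"turn":0,"jaw":8.5},
    {"x":0,"y":0,"z":-2.5,"turn":0,"jaw":8.5},
    {"x":0,"y":0,"z":-1.8,"turn":0,"jaw":8.5},
    {"x":0,"y":0,"z":0,"turn":0,"jaw":5},
    {"x":0,"y":0,"z":0,"turn":0,"jaw":3},
    {"x":0,"y":0,"z":0,"turn":0,"jaw":1},
    {"x":0,"y":0,"z":0,"turn":0,"jaw":1}
  ],
  "squeeze": 60
}}

```text
t: 5.95
tool_pos: [0.5743, 0.1012, 0.0909]
tool_rot: [-1.171, 1.259, -1.264]
contact_force: [0.1, 0.2, -0.2]
opening: 0.0385
```

Call:
{"op": "play_rows", "data": {
  "moves": [
    {"x":0,"y":0,"z":0,"turn":0,"jaw":1},
    {"x":0,"y":0,"z":0,"turn":0,"jaw":1},
    {"x":0,"y":0,"z":0,"turn":0,"jaw":1}
  ]
}}

```text
t: 6.2
tool_pos: [0.5739, 0.1012, 0.0905]
tool_rot: [-1.172, 1.26, -1.263]
contact_force: [-2.1, 1.3, 5.4]
opening: 0.0186
```

Call:
{"op": "play_rows", "data": {
  "moves": [
    {"x":0,"y":0,"z":0.5,"turn":0,"jaw":0.5},
    {"x":0,"y":0,"z":1,"turn":0,"jaw":0.5},
    {"x":0,"y":0,"z":1.5,"turn":0,"jaw":0.5},
    {"x":0,"y":0,"z":2,"turn":0,"jaw":0.5},
    {"x":0,"y":0,"z":2.5,"turn":0,"jaw":0.5},
    {"x":0,"y":0,"z":2.5,"turn":0,"jaw":0.5},
    {"x":0,"y":0,"z":1,"turn":0,"jaw":0.5},
    {"x":0,"y":0,"z":0,"turn":0,"jaw":0.5}
  ],
  "squeeze": 80
}}

```text
t: 6.87
tool_pos: [0.5742, 0.1011, 0.2016]
tool_rot: [-1.17, 1.258, -1.265]
contact_force: [0.2, 0.5, -5.7]
opening: 0.0184
```

```bash
python3 st.py; python3 v.py scene 240 120 420 260 a3.png
```

```text
t 6.87 tcp [57.42 10.11 20.16] jawdir deg -4.1 q [ 0.05 -0.03  1.75 -0.    1.42  0.12] open 1.84 F [ 0.2  0.5 -5.7] down [ 0.006  0.    -1.   ]
k 4.214285714285714
tcp px [340.00219306 166.73735987] [424. 199.]
```

View pics/a3.png

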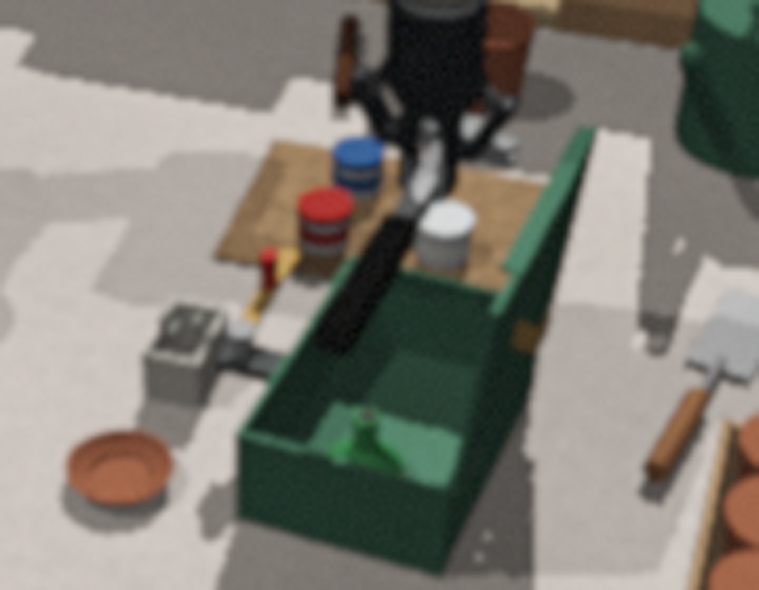

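Call:
{"op": "play_rows", "data": {
  "moves": [
    {"x":0,"y":-2,"z":0,"turn":0,"jaw":0.5},
    {"x":0,"y":-3,"z":0,"turn":0,"jaw":0.5},
    {"x":0,"y":-3.5,"z":0,"turn":0,"jaw":0.5},
    {"x":0,"y":-3.5,"z":0,"turn":0,"jaw":0.5},
    {"x":0,"y":-3.5,"z":0,"turn":0,"jaw":0.5},
    {"x":0,"y":-3.5,"z":0,"turn":0,"jaw":0.5},
    {"x":0,"y":-3.5,"z":0,"turn":-3,"jaw":0.5},
    {"x":-0.2,"y":-3.5,"z":0,"turn":-5,"jaw":0.5}
  ]
}}

```text
t: 7.58
tool_pos: [0.569, -0.16, 0.1948]
tool_rot: [-1.102, 1.37, -1.362]
contact_force: [1.2, 0.2, -6.1]
opening: 0.0183
```

Call:
{"op": "play_rows", "data": {
  "moves": [
    {"x":-0.2,"y":-3,"z":0,"turn":-6,"jaw":0.5},
    {"x":-0.2,"y":-3,"z":0,"turn":-6,"jaw":0.5},
    {"x":-0.2,"y":-3,"z":0,"turn":-6,"jaw":0.5},
    {"x":-0.2,"y":-2.5,"z":0,"turn":-6,"jaw":0.5},
    {"x":-0.2,"y":-1.5,"z":0,"turn":-6,"jaw":0.5},
    {"x":0,"y":-0.5,"z":0,"turn":-6,"jaw":0.5},
    {"x":0,"y":0,"z":0,"turn":-6,"jaw":0.5},
    {"x":0,"y":0,"z":0,"turn":-6,"jaw":0.5}
  ]
}}

```text
t: 8.25
tool_pos: [0.5589, -0.2938, 0.1943]
tool_rot: [-0.513, 1.939, -1.929]
contact_force: [0.5, 0.8, -5.8]
opening: 0.0184
```

Call:
{"op": "play_rows", "data": {
  "moves": [
    {"x":-0.2,"y":0,"z":0,"turn":-6,"jaw":0.5},
    {"x":-0.2,"y":0,"z":0,"turn":-6,"jaw":0.5},
    {"x":0,"y":0,"z":0,"turn":-6,"jaw":0.5},
    {"x":0,"y":0,"z":0,"turn":-6,"jaw":0.5},
    {"x":0,"y":0,"z":0,"turn":-5,"jaw":0.5},
    {"x":0,"y":0,"z":0,"turn":0,"jaw":0.5},
    {"x":0,"y":0,"z":0,"turn":0,"jaw":0.5}
  ]
}}

```text
t: 8.83
tool_pos: [0.5555, -0.2932, 0.1953]
tool_rot: [-0.023, 2.218, -2.212]
contact_force: [-0.7, 1.2, -6.1]
opening: 0.0187
```

```bash
python3 st.py; python3 v.py scene 150 150 420 360 a4.png; python3 v.py top 360 140 520 260 a5.png
```

```text
t 8.83 tcp [ 55.55 -29.32  19.53] jawdir deg -89.0 q [-0.6   0.09  1.64  0.    1.42  0.95] open 1.87 F [-0.7  1.2 -6.1] down [-0.004  0.003 -1.   ]
k 2.8095238095238093
tcp px [297.83501805 245.38917796] [417. 269.]
k 4.916666666666667
tcp px [411.42840598 178.52409082] [255. 192.]
```

View pics/a4.png

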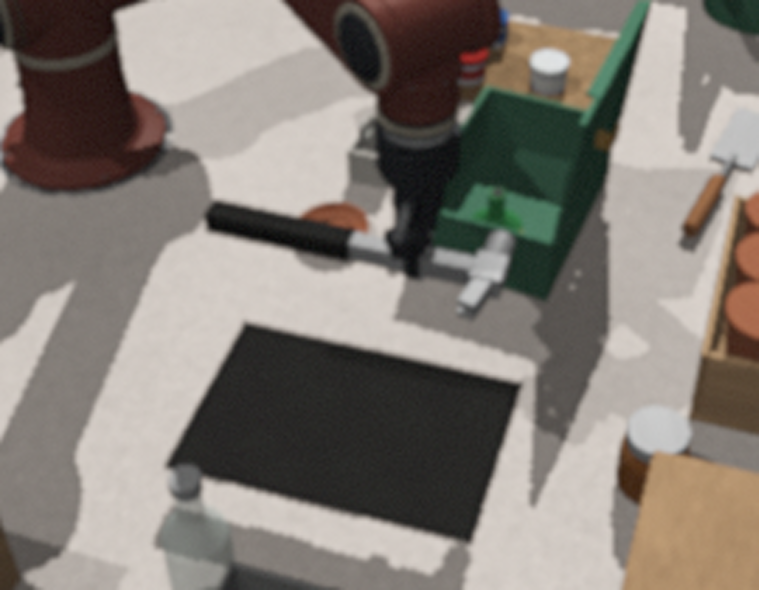

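View pics/a5.png

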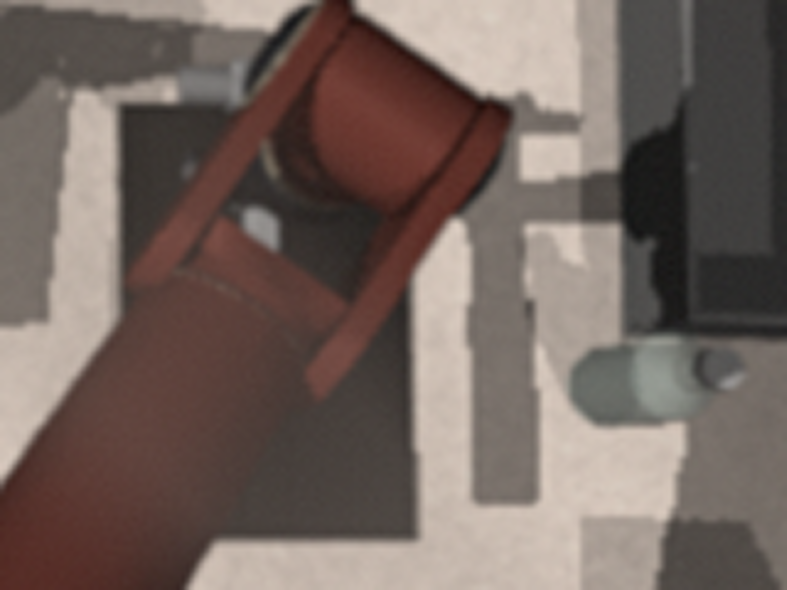

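Call:
{"op": "play_rows", "data": {
  "moves": [
    {"x":0,"y":0,"z":-3,"turn":-1,"jaw":0.5},
    {"x":0,"y":0,"z":-3,"turn":-1,"jaw":0.5},
    {"x":0,"y":0,"z":-3,"turn":0,"jaw":0.5},
    {"x":0,"y":0,"z":-3,"turn":0,"jaw":0.5},
    {"x":0,"y":0,"z":-2,"turn":0,"jaw":0.5},
    {"x":0,"y":0,"z":-2,"turn":0,"jaw":0.5},
    {"x":0,"y":0,"z":-1,"turn":0,"jaw":0.5},
    {"x":0,"y":0,"z":0,"turn":0,"jaw":0.5}
  ]
}}

```text
t: 9.6
tool_pos: [0.5544, -0.2924, 0.0246]
tool_rot: [-0.015, -2.213, 2.205]
contact_force: [-1.0, 1.5, -6.8]
opening: 0.0184
```

Call:
{"op": "play_rows", "data": {
  "moves": [
    {"x":0,"y":0,"z":-0.6,"turn":0,"jaw":0.5},
    {"x":0,"y":0,"z":-0.5,"turn":0,"jaw":0.5},
    {"x":0,"y":0,"z":0,"turn":0,"jaw":0.5}
  ]
}}

```text
t: 9.85
tool_pos: [0.5571, -0.2942, 0.0178]
tool_rot: [-0.023, -2.211, 2.212]
contact_force: [-0.1, 0.6, -7.0]
opening: 0.0187
```

Call:
{"op": "play_rows", "data": {
  "moves": [
    {"x":0,"y":0,"z":-0.4,"turn":0,"jaw":0.5},
    {"x":0,"y":0,"z":0,"turn":0,"jaw":0.5},
    {"x":0,"y":0,"z":0,"turn":0,"jaw":0.5}
  ]
}}

```text
t: 10.1
tool_pos: [0.5568, -0.294, 0.0136]
tool_rot: [-0.022, -2.211, 2.212]
contact_force: [-0.5, 0.3, -7.3]
opening: 0.0184
```

```bash
python3 st.py; python3 v.py scene 150 220 420 400 a6.png
```

```text
t 10.1 tcp [ 55.68 -29.4    1.36] jawdir deg -91.1 q [-0.6   0.28  1.74  0.    1.12  0.99] open 1.84 F [-0.5  0.3 -7.3] down [ 0. -0. -1.]
k 2.925925925925926
tcp px [298.39648593 290.63273631] [436. 208.]
```

View pics/a6.png

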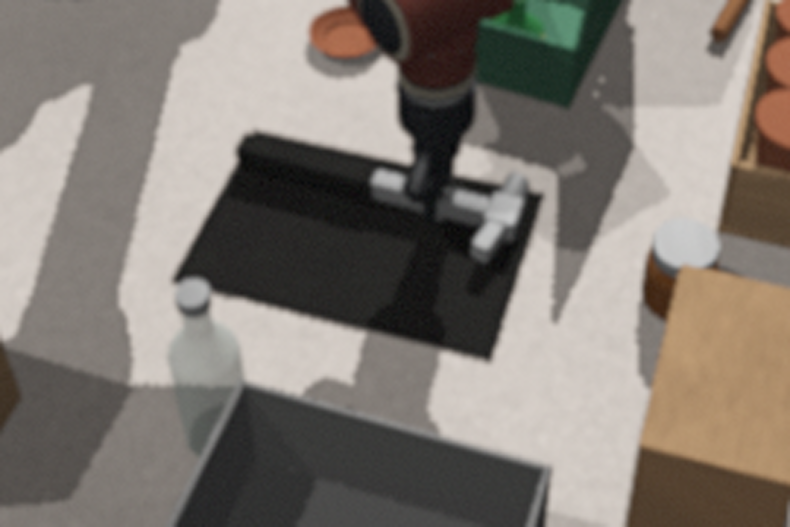

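Call:
{"op": "play_rows", "data": {
  "moves": [
    {"x":0.2,"y":-0.8,"z":0,"turn":0,"jaw":0.5},
    {"x":0.1,"y":-0.7,"z":0,"turn":0,"jaw":0.5},
    {"x":0,"y":0,"z":-0.3,"turn":0,"jaw":0.5},
    {"x":0,"y":0,"z":-0.3,"turn":0,"jaw":0.5},
    {"x":0,"y":0,"z":0,"turn":0,"jaw":0.5},
    {"x":0,"y":0,"z":0,"turn":0,"jaw":0.5}
  ]
}}

```text
t: 10.65
tool_pos: [0.5591, -0.3086, 0.0065]
tool_rot: [-0.021, -2.212, 2.21]
contact_force: [-0.3, 0.5, -6.4]
opening: 0.0184
```

Call:
{"op": "play_rows", "data": {
  "moves": [
    {"x":0,"y":0,"z":-0.1,"turn":0,"jaw":0.5},
    {"x":0,"y":0,"z":0,"turn":0,"jaw":3},
    {"x":0,"y":0,"z":0,"turn":0,"jaw":4},
    {"x":0,"y":0,"z":0,"turn":0,"jaw":5},
    {"x":0,"y":0,"z":1,"turn":0,"jaw":5},
    {"x":0,"y":0,"z":3,"turn":0,"jaw":5},
    {"x":0,"y":0,"z":4,"turn":0,"jaw":5},
    {"x":0,"y":0,"z":4,"turn":0,"jaw":5}
  ]
}}

```text
t: 11.32
tool_pos: [0.5592, -0.3085, 0.1278]
tool_rot: [-0.021, -2.212, 2.21]
contact_force: [0.4, -0.4, 0.6]
opening: 0.0498
```

Call:
{"op": "play_rows", "data": {
  "moves": [
    {"x":0,"y":2,"z":3,"turn":0,"jaw":5},
    {"x":0,"y":3,"z":3,"turn":0,"jaw":5},
    {"x":0,"y":4,"z":3,"turn":0,"jaw":5},
    {"x":0,"y":4,"z":0,"turn":0,"jaw":5},
    {"x":0,"y":0,"z":0,"turn":0,"jaw":5}
  ]
}}

```text
t: 11.73
tool_pos: [0.5613, -0.1815, 0.2157]
tool_rot: [-0.024, -2.217, 2.218]
contact_force: [-0.1, -0.1, -0.4]
opening: 0.05
```

```bash
python3 st.py; python3 v.py scene 150 150 420 360 a7.png;python3 v.py top 230 120 500 260 a8.png; python3 - <<'E'
from h import *
s=eyes.get_image('scene');t=eyes.get_image('top')
for cam,d in (('scene',s),('top',t)):
  for q in regions_of(cam,'rose')[:3]:
    m=q['pixels'];v,u=np.where(m);print(cam,round(q['score'],2),np.round(q['point'],1),m.sum(),u.min(),u.max(),v.min(),v.max(),atz(d,q['point'],.02).round(3))
  print([(np.round(q['point'],1),round(q['score'],2),atz(d,q['point'],.005).round(3)) for q in pinpoint(cam,'rose')])
E
```

```text
t 11.73 tcp [ 56.13 -18.15  21.57] jawdir deg -90.9 q [-0.44 -0.02  1.72  0.    1.44  1.15] open 5.0 F [-0.1 -0.1 -0.4] down [ 0.007 -0.    -1.   ]
k 2.8095238095238093
tcp px [311.47289589 215.54879885] [455. 186.]
k 2.925925925925926
tcp px [377.8454981  175.59133537] [434. 164.]
scene 0.61 [326.4 226.2] 126 319 334 217 231 [ 0.561 -0.001  0.02 ]
scene 0.22 [284.2 291.4] 1226 230 329 270 314 [ 0.52  -0.314  0.02 ]
[(array([323.2, 228.8]), 0.55, array([ 0.55 , -0.   ,  0.005]))]
top 0.69 [319.8 182.6] 232 313 329 176 192 [ 0.561 -0.006  0.02 ]
[(array([321.7, 181.6]), 0.51, array([ 0.567, -0.013,  0.005]))]
```

View pics/a7.png

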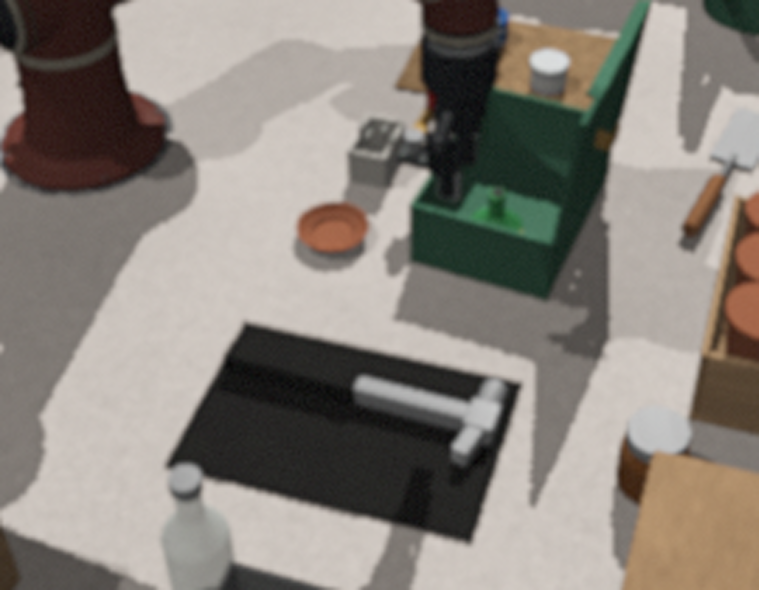

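View pics/a8.png

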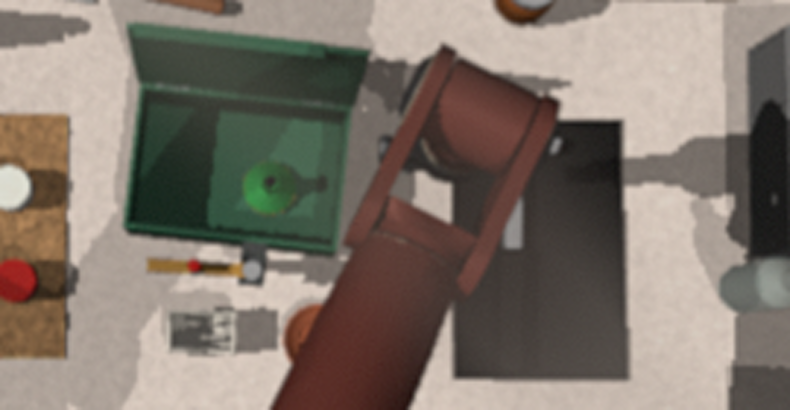

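```bash
python3 - <<'E'
from h import *
s=eyes.get_image('scene');t=eyes.get_image('top')
a=(150+497/2.8095-.5,150+190/2.8095-.5);b=(230+270/2.9259-.5,120+183/2.9259-.5)
print(a,b,atz(s,a,.065).round(4),atz(t,b,.065).round(4),tri([s,t],[a,b]))
b=(230+271/2.9259-.5,120+188/2.9259-.5);print(atz(t,b,.015).round(4))
E
```

```text
(326.3998042356291, 217.12769176009965) (321.7792986773301, 182.0448579924126) [ 0.5609 -0.0066  0.065 ] [ 0.5566 -0.0124  0.065 ] (array([ 0.5590501 , -0.01132776,  0.06789914]), np.float64(0.0029665342399087147))
[ 0.5577 -0.0145  0.015 ]
```

Call:
{"op": "play_rows", "data": {
  "moves": [
    {"x":0,"y":3,"z":0,"turn":0,"jaw":6},
    {"x":0,"y":4,"z":0,"turn":0,"jaw":6},
    {"x":0,"y":4,"z":0,"turn":0,"jaw":6},
    {"x":0,"y":4,"z":0,"turn":0,"jaw":6},
    {"x":0,"y":2.1,"z":-2,"turn":0,"jaw":6},
    {"x":0,"y":0,"z":-3,"turn":0,"jaw":6},
    {"x":0,"y":0,"z":-3,"turn":0,"jaw":6},
    {"x":0,"y":0,"z":0,"turn":0,"jaw":6}
  ]
}}

```text
t: 12.9
tool_pos: [0.5552, -0.0142, 0.1237]
tool_rot: [-0.008, -2.208, 2.204]
contact_force: [-1.1, -0.2, -1.9]
opening: 0.0597
```

```bash
python3 st.py; python3 v.py scene 280 170 390 260 b1.png
```

```text
t 12.9 tcp [55.52 -1.42 12.37] jawdir deg -91.1 q [-0.16 -0.01  1.87 -0.    1.3   1.43] open 5.97 F [-1.1 -0.2 -1.9] down [-0.012  0.002 -1.   ]
k 6.555555555555555
tcp px [325.15937039 203.78599465] [299. 225.]
```

View pics/b1.png

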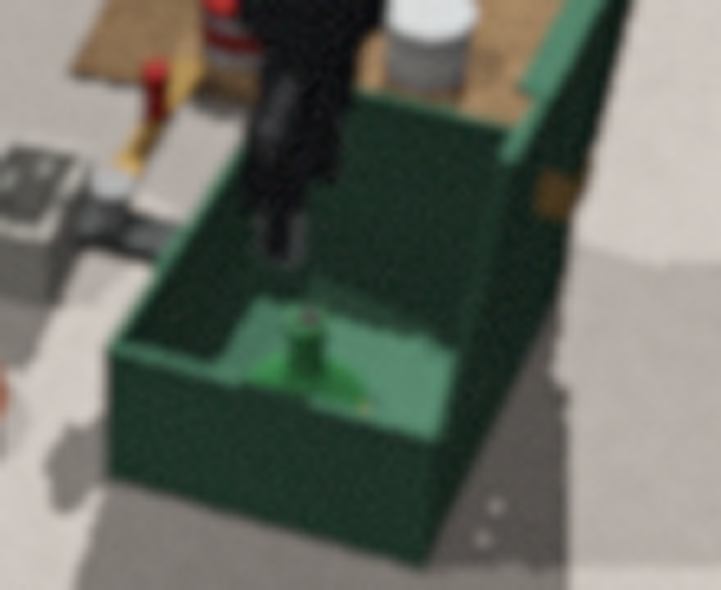

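Call:
{"op": "play_rows", "data": {
  "moves": [
    {"x":0,"y":0,"z":-2,"turn":0,"jaw":6},
    {"x":0,"y":0,"z":-1,"turn":0,"jaw":6},
    {"x":0,"y":0,"z":0,"turn":0,"jaw":6}
  ]
}}

```text
t: 13.2
tool_pos: [0.5589, -0.0155, 0.0997]
tool_rot: [-0.02, -2.21, 2.209]
contact_force: [-0.6, -0.6, -1.5]
opening: 0.06
```

```bash
python3 st.py; python3 v.py scene 280 170 390 260 b2.png
```

```text
t 13.2 tcp [55.89 -1.55  9.97] jawdir deg -91.2 q [-0.16  0.02  1.88 -0.    1.25  1.43] open 6.0 F [-0.6 -0.6 -1.5] down [-0.003  0.    -1.   ]
k 6.555555555555555
tcp px [325.62266408 210.33112816] [302. 268.]
```

View pics/b2.png

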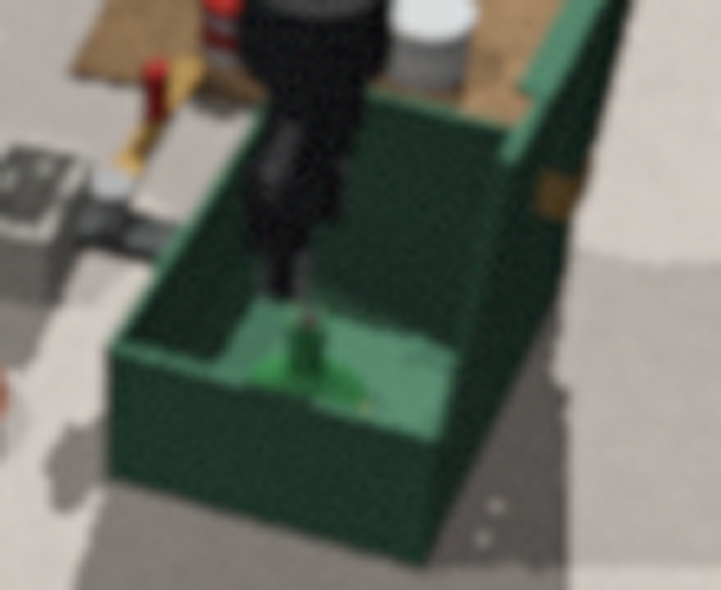

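Call:
{"op": "play_rows", "data": {
  "moves": [
    {"x":0.1,"y":0.5,"z":-1,"turn":0,"jaw":6},
    {"x":0,"y":0,"z":-2,"turn":0,"jaw":6},
    {"x":0,"y":0,"z":-2,"turn":0,"jaw":6},
    {"x":0,"y":0,"z":-0.9,"turn":0,"jaw":6},
    {"x":0,"y":0,"z":0,"turn":0,"jaw":4},
    {"x":0,"y":0,"z":0,"turn":0,"jaw":1},
    {"x":0,"y":0,"z":0,"turn":0,"jaw":1},
    {"x":0,"y":0,"z":0,"turn":0,"jaw":1}
  ],
  "squeeze": 35
}}

```text
t: 13.92
tool_pos: [0.562, -0.0103, 0.0435]
tool_rot: [-0.025, -2.212, 2.213]
contact_force: [0.4, 0.2, -0.4]
opening: 0.0188
```

Call:
{"op": "play_rows", "data": {
  "moves": [
    {"x":0,"y":0,"z":0,"turn":0,"jaw":1},
    {"x":0,"y":0,"z":0,"turn":0,"jaw":1}
  ]
}}

```text
t: 14.08
tool_pos: [0.562, -0.0104, 0.0435]
tool_rot: [-0.026, -2.213, 2.213]
contact_force: [0.8, -0.8, 4.7]
opening: 0.0187
```

Call:
{"op": "play_rows", "data": {
  "moves": [
    {"x":0,"y":0,"z":1,"turn":0,"jaw":1},
    {"x":0,"y":0,"z":2,"turn":0,"jaw":1},
    {"x":0,"y":0,"z":3,"turn":0,"jaw":1},
    {"x":0,"y":0,"z":3.5,"turn":0,"jaw":1},
    {"x":0,"y":0,"z":3.5,"turn":0,"jaw":1},
    {"x":0,"y":-1,"z":3,"turn":0,"jaw":1},
    {"x":-0.5,"y":-3,"z":0,"turn":0,"jaw":1},
    {"x":-0.9,"y":-3.5,"z":0,"turn":0,"jaw":1}
  ]
}}

```text
t: 14.75
tool_pos: [0.5484, -0.0851, 0.2061]
tool_rot: [-0.025, -2.215, 2.218]
contact_force: [-0.0, -0.0, -1.5]
opening: 0.0186
```

Call:
{"op": "play_rows", "data": {
  "moves": [
    {"x":-0.9,"y":-3.8,"z":0,"turn":0,"jaw":1},
    {"x":-0.9,"y":-3.8,"z":0,"turn":0,"jaw":1},
    {"x":-0.9,"y":-3.8,"z":0,"turn":0,"jaw":1},
    {"x":-0.9,"y":-3.8,"z":0,"turn":0,"jaw":1},
    {"x":-0.9,"y":-3.8,"z":0,"turn":0,"jaw":1},
    {"x":-0.9,"y":-3.8,"z":0,"turn":0,"jaw":1},
    {"x":-0.9,"y":-3.5,"z":0,"turn":0,"jaw":1},
    {"x":-0.9,"y":-2.5,"z":0,"turn":0,"jaw":1}
  ]
}}

```text
t: 15.42
tool_pos: [0.4734, -0.3758, 0.2022]
tool_rot: [-0.024, -2.21, 2.211]
contact_force: [0.5, 1.0, -0.3]
opening: 0.0188
```

Call:
{"op": "play_rows", "data": {
  "moves": [
    {"x":-0.6,"y":-2.2,"z":0,"turn":0,"jaw":1},
    {"x":0,"y":0,"z":-3,"turn":0,"jaw":1},
    {"x":0,"y":0,"z":-4,"turn":0,"jaw":1},
    {"x":0,"y":0,"z":-4,"turn":0,"jaw":1},
    {"x":0,"y":0,"z":-3,"turn":0,"jaw":1},
    {"x":0,"y":0,"z":0,"turn":0,"jaw":1},
    {"x":0,"y":0,"z":0,"turn":0,"jaw":1}
  ]
}}

```text
t: 16.0
tool_pos: [0.4675, -0.3938, 0.0602]
tool_rot: [-0.018, -2.214, 2.206]
contact_force: [0.8, 0.4, -0.3]
opening: 0.0185
```

```bash
python3 st.py; python3 v.py scene 150 220 420 400 b3.png
```

```text
t 16.0 tcp [ 46.75 -39.38   6.02] jawdir deg -91.1 q [-0.82  0.19  1.77 -0.    1.19  0.77] open 1.85 F [ 0.8  0.4 -0.3] down [-0.003  0.004 -1.   ]
k 2.925925925925926
tcp px [256.5169636  298.22588808] [313. 230.]
```

View pics/b3.png

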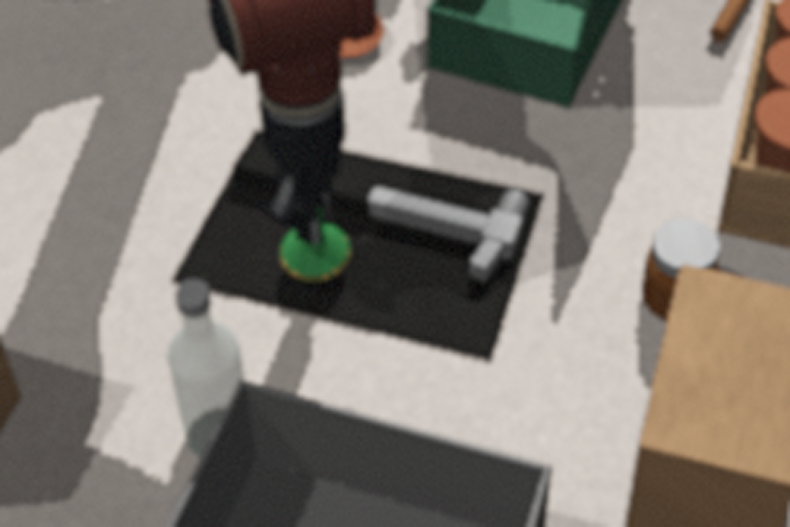

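Call:
{"op": "play_rows", "data": {
  "moves": [
    {"x":0,"y":0,"z":-0.8,"turn":0,"jaw":1},
    {"x":0,"y":0,"z":-0.6,"turn":0,"jaw":1},
    {"x":0,"y":0,"z":-0.3,"turn":0,"jaw":1},
    {"x":0,"y":0,"z":0,"turn":0,"jaw":1},
    {"x":0,"y":0,"z":0,"turn":0,"jaw":2.5},
    {"x":0,"y":0,"z":0,"turn":0,"jaw":4},
    {"x":0,"y":0,"z":1,"turn":0,"jaw":5},
    {"x":0,"y":0,"z":3,"turn":0,"jaw":5}
  ]
}}

```text
t: 16.72
tool_pos: [0.4662, -0.3925, 0.0808]
tool_rot: [-0.015, -2.216, 2.201]
contact_force: [-0.5, 0.1, -1.6]
opening: 0.0503
```

Call:
{"op": "play_rows", "data": {
  "moves": [
    {"x":0,"y":0,"z":4,"turn":0,"jaw":8},
    {"x":0,"y":0,"z":4,"turn":0,"jaw":8},
    {"x":0,"y":2,"z":3,"turn":0,"jaw":8},
    {"x":0,"y":3.5,"z":2,"turn":0,"jaw":8},
    {"x":0,"y":4,"z":0,"turn":0,"jaw":8},
    {"x":0,"y":4,"z":0,"turn":0,"jaw":8},
    {"x":0,"y":4,"z":0,"turn":0,"jaw":8},
    {"x":0,"y":0,"z":0,"turn":0,"jaw":8}
  ]
}}

```text
t: 17.38
tool_pos: [0.4688, -0.2148, 0.2161]
tool_rot: [-0.018, -2.217, 2.213]
contact_force: [1.0, -0.4, -0.2]
opening: 0.0799
```

```bash
python3 st.py; python3 v.py scene 180 130 420 320 b4.png; python3 v.py top 190 140 460 260 b5.png
```

```text
t 17.38 tcp [ 46.88 -21.48  21.61] jawdir deg -90.8 q [-0.58 -0.2   1.88  0.    1.46  1.01] open 7.99 F [ 1.  -0.4 -0.2] down [ 0.002  0.002 -1.   ]
k 3.1052631578947367
tcp px [276.84459664 215.87510901] [302. 268.]
k 2.925925925925926
tcp px [388.66170449 204.76277985] [583. 191.]
```

View pics/b4.png

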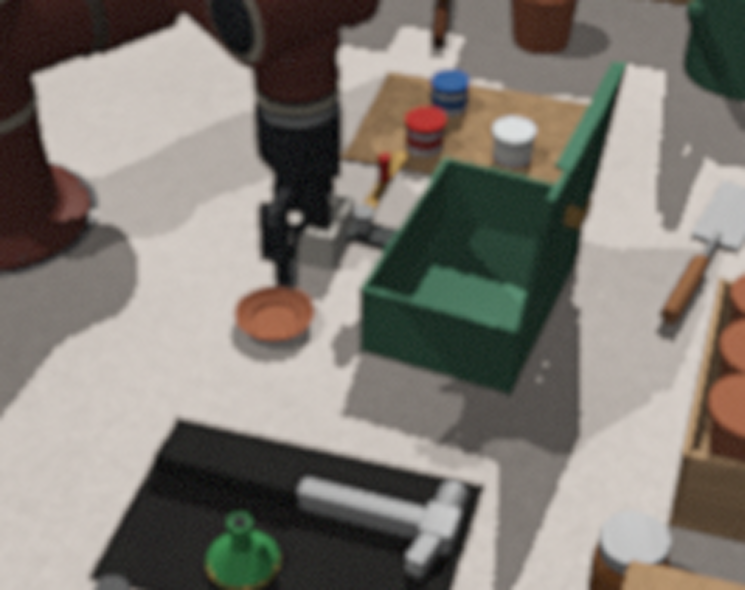

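View pics/b5.png

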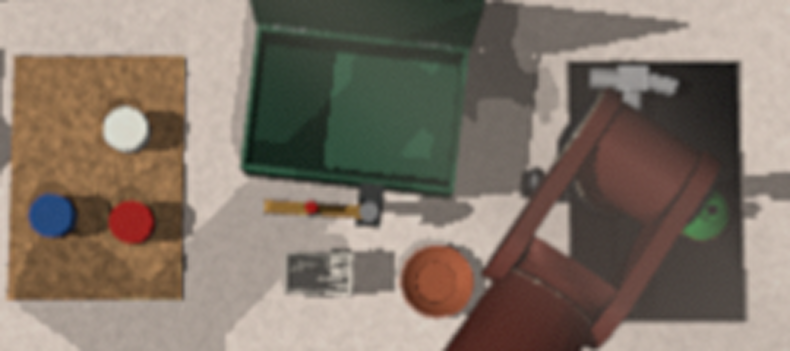

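```bash
cat > tins.py <<'E'
from h import *
s=eyes.get_image('scene');t=eyes.get_image('top')
def blobs(d,z):
    hsv=cv2.cvtColor(d['img'],cv2.COLOR_RGB2HSV);out={}
    H,S,V=[hsv[...,i].astype(int) for i in range(3)]
    M={'red':((H<8)|(H>172))&(S>150)&(V>90),'blue':(H>100)&(H<125)&(S>120)&(V>80),'white':(S<40)&(V>165)}
    for k,m in M.items():
        n,l,st,c=cv2.connectedComponentsWithStats(m.astype(np.uint8))
        for i in range(1,n):
            if 40<st[i,4]<400:
                X=atz(d,c[i],z)
                if .3<X[0]<.7 and -.2<X[1]<.46: print(k,c[i].round(1),st[i,4],X.round(4))
print('top');blobs(t,.044);print('scene');blobs(s,.044)
E
python3 tins.py
```

```text
top
red [234.2 215.3] 182 [0.4356 0.288  0.044 ]
blue [207.2 213.1] 155 [0.441  0.3812 0.044 ]
white [232.3 183.5] 165 [0.5467 0.2992 0.044 ]
scene
red [316.8 168.3] 89 [0.4424 0.287  0.044 ]
blue [324.6 156.3] 60 [0.4485 0.378  0.044 ]
white [345.2 171. ] 100 [0.5512 0.3028 0.044 ]
white [294.4 188.2] 105 [0.4007 0.1388 0.044 ]
white [308.3 194.1] 139 [0.4593 0.1204 0.044 ]
```

Call:
{"op": "play_rows", "data": {
  "moves": [
    {"x":-0.2,"y":3.5,"z":0,"turn":6,"jaw":8},
    {"x":-0.2,"y":3.5,"z":0,"turn":6,"jaw":8},
    {"x":-0.2,"y":3.5,"z":0,"turn":6,"jaw":8},
    {"x":-0.2,"y":3.5,"z":0,"turn":6,"jaw":8},
    {"x":-0.2,"y":3.5,"z":0,"turn":6,"jaw":8},
    {"x":-0.2,"y":3.5,"z":0,"turn":6,"jaw":8},
    {"x":-0.2,"y":3.5,"z":0,"turn":6,"jaw":8},
    {"x":-0.2,"y":3.5,"z":0,"turn":6,"jaw":8}
  ]
}}

```text
t: 18.25
tool_pos: [0.4531, 0.0602, 0.2153]
tool_rot: [-0.755, 1.736, -1.737]
contact_force: [1.0, 0.3, 0.1]
opening: 0.0802
```

Call:
{"op": "play_rows", "data": {
  "moves": [
    {"x":-0.2,"y":3.5,"z":0,"turn":6,"jaw":8.5},
    {"x":-0.2,"y":3.5,"z":0,"turn":6,"jaw":8.5},
    {"x":-0.2,"y":3.5,"z":0,"turn":6,"jaw":8.5},
    {"x":-0.2,"y":3.5,"z":-1,"turn":6,"jaw":8.5},
    {"x":-0.2,"y":3.5,"z":-2,"turn":6,"jaw":8.5},
    {"x":-0.2,"y":3.5,"z":-2,"turn":6,"jaw":8.5},
    {"x":0,"y":1.3,"z":-2,"turn":2.4,"jaw":8.5},
    {"x":0,"y":0,"z":0,"turn":0,"jaw":8.5}
  ]
}}

```text
t: 18.92
tool_pos: [0.4388, 0.2834, 0.1402]
tool_rot: [-1.178, 1.272, -1.267]
contact_force: [-0.7, -0.9, -1.4]
opening: 0.0851
```

```bash
python3 st.py; python3 tins.py; python3 v.py scene 280 130 360 200 c1.png
```

```text
t 18.92 tcp [43.88 28.34 14.02] jawdir deg -4.6 q [ 0.43 -0.11  1.93  0.    1.33  0.51] open 8.51 F [-0.7 -0.9 -1.4] down [-0.007 -0.003 -1.   ]
top
white [233.2 182.3] 110 [0.5509 0.2966 0.044 ]
white [327.2 222.2] 186 [ 0.4198 -0.0346  0.044 ]
scene
red [316.7 168.4] 82 [0.4424 0.2859 0.044 ]
blue [324.6 156.3] 60 [0.4485 0.378  0.044 ]
white [345.2 171. ] 85 [0.5512 0.3029 0.044 ]
white [307.9 194.4] 157 [0.4584 0.1188 0.044 ]
white [286.1 229.1] 147 [ 0.4455 -0.0811  0.044 ]
k 8.428571428571429
tcp px [316.84844616 146.42226262] [315. 143.]
```

View pics/c1.png

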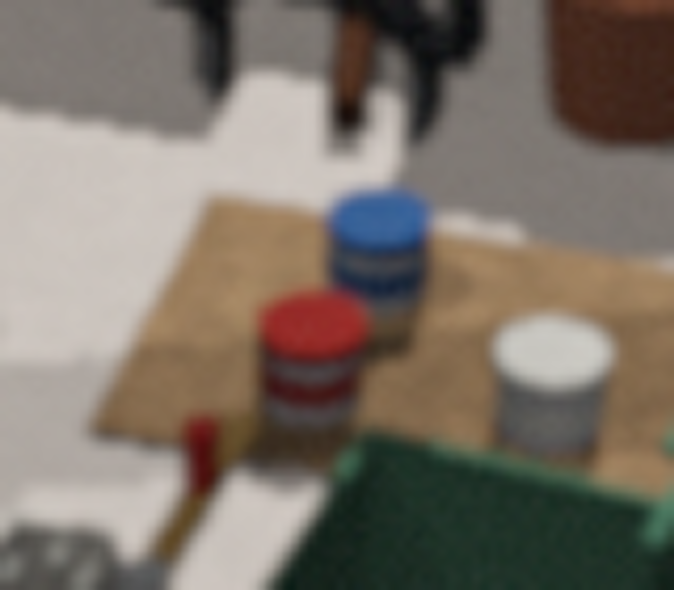

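Call:
{"op": "play_rows", "data": {
  "moves": [
    {"x":0,"y":0.4,"z":-3,"turn":0,"jaw":8.5},
    {"x":0,"y":0,"z":-3,"turn":0,"jaw":8.5},
    {"x":0,"y":0,"z":-3,"turn":0,"jaw":8.5},
    {"x":0,"y":0,"z":-2,"turn":0,"jaw":8.5},
    {"x":0,"y":0,"z":-1,"turn":0,"jaw":8.5},
    {"x":0,"y":0,"z":0,"turn":0,"jaw":6},
    {"x":0,"y":0,"z":0,"turn":0,"jaw":4.5},
    {"x":0,"y":0,"z":0,"turn":0,"jaw":4}
  ],
  "squeeze": 30
}}

```text
t: 19.73
tool_pos: [0.4425, 0.2872, 0.0273]
tool_rot: [-1.165, 1.269, -1.271]
contact_force: [-0.9, 1.2, 1.5]
opening: 0.0513
```

Call:
{"op": "play_rows", "data": {
  "moves": [
    {"x":0,"y":0,"z":0,"turn":0,"jaw":4},
    {"x":0,"y":0,"z":0,"turn":0,"jaw":4}
  ]
}}

```text
t: 19.9
tool_pos: [0.4429, 0.2875, 0.0276]
tool_rot: [-1.164, 1.267, -1.271]
contact_force: [-0.1, -2.1, 6.4]
opening: 0.0488
```

```bash
python3 st.py; python3 v.py scene 280 130 360 200 c2.png
```

```text
t 19.9 tcp [44.29 28.75  2.76] jawdir deg -4.7 q [ 0.44  0.04  1.99 -0.    1.11  0.52] open 4.88 F [-0.1 -2.1  6.4] down [ 0.005  0.002 -1.   ]
k 8.428571428571429
tcp px [316.85721826 171.71971566] [315. 356.]
```

View pics/c2.png

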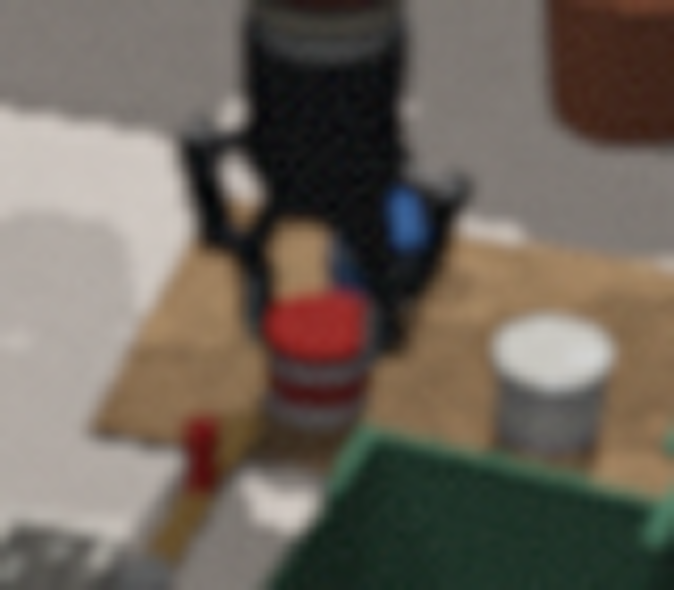

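Call:
{"op": "play_rows", "data": {
  "moves": [
    {"x":0,"y":0,"z":0,"turn":0,"jaw":6.5},
    {"x":0,"y":0,"z":0,"turn":0,"jaw":6.5},
    {"x":0,"y":0,"z":-0.8,"turn":0,"jaw":6.5},
    {"x":0,"y":0,"z":0,"turn":0,"jaw":6.5},
    {"x":0,"y":0,"z":0,"turn":0,"jaw":4},
    {"x":0,"y":0,"z":0,"turn":0,"jaw":4},
    {"x":0,"y":0,"z":0,"turn":0,"jaw":4},
    {"x":0,"y":0,"z":0,"turn":0,"jaw":4}
  ]
}}

```text
t: 20.62
tool_pos: [0.4403, 0.2867, 0.0163]
tool_rot: [-1.17, 1.27, -1.27]
contact_force: [0.6, -0.2, -1.3]
opening: 0.0492
```

Call:
{"op": "play_rows", "data": {
  "moves": [
    {"x":0,"y":0,"z":0,"turn":0,"jaw":4}
  ]
}}

```text
t: 20.7
tool_pos: [0.4403, 0.2867, 0.0164]
tool_rot: [-1.17, 1.27, -1.27]
contact_force: [-0.5, -0.4, -2.3]
opening: 0.0493
```

Call:
{"op": "play_rows", "data": {
  "moves": [
    {"x":0,"y":0,"z":1,"turn":0,"jaw":4},
    {"x":0,"y":0,"z":2.5,"turn":0,"jaw":4},
    {"x":0,"y":0,"z":3.5,"turn":0,"jaw":4},
    {"x":0,"y":0,"z":3.5,"turn":0,"jaw":4},
    {"x":0,"y":0,"z":3.5,"turn":0,"jaw":4},
    {"x":0.5,"y":-1.5,"z":2,"turn":0,"jaw":4},
    {"x":1.2,"y":-3,"z":0,"turn":0,"jaw":4},
    {"x":1.3,"y":-3.4,"z":0,"turn":0,"jaw":4}
  ]
}}

```text
t: 21.37
tool_pos: [0.472, 0.2084, 0.1806]
tool_rot: [-1.165, 1.264, -1.269]
contact_force: [0.5, 0.2, -1.1]
opening: 0.049
```

Call:
{"op": "play_rows", "data": {
  "moves": [
    {"x":1.4,"y":-3.5,"z":0,"turn":0,"jaw":4},
    {"x":1.4,"y":-3.5,"z":0,"turn":0,"jaw":4},
    {"x":1.4,"y":-3.5,"z":0,"turn":0,"jaw":4},
    {"x":1.4,"y":-3.5,"z":0,"turn":0,"jaw":4},
    {"x":1.4,"y":-3.5,"z":0,"turn":0,"jaw":4},
    {"x":1.4,"y":-3.5,"z":0,"turn":0,"jaw":4},
    {"x":1.2,"y":-3,"z":0,"turn":0,"jaw":4},
    {"x":0,"y":-0.9,"z":0,"turn":0,"jaw":4}
  ]
}}

```text
t: 22.03
tool_pos: [0.5681, -0.0453, 0.1778]
tool_rot: [-1.167, 1.27, -1.275]
contact_force: [-0.5, 0.1, -1.2]
opening: 0.0496
```

```bash
python3 st.py; python3 v.py scene 270 140 390 260 c3.png
```

```text
t 22.03 tcp [56.81 -4.53 17.78] jawdir deg -5.0 q [-0.21 -0.04  1.8  -0.    1.38 -0.12] open 4.96 F [-0.5  0.1 -1.2] down [ 0.002 -0.002 -1.   ]
k 4.916666666666667
tcp px [326.34404547 197.43738588] [279. 285.]
```

View pics/c3.png

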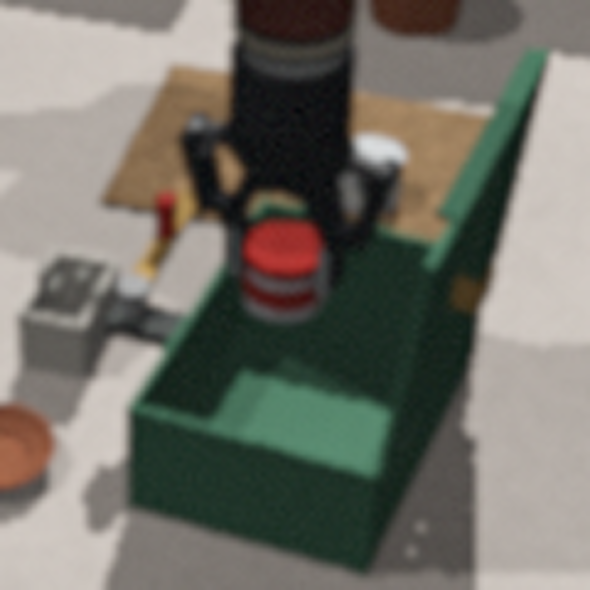

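Call:
{"op": "play_rows", "data": {
  "moves": [
    {"x":0,"y":0.2,"z":-3,"turn":0,"jaw":4},
    {"x":0,"y":0,"z":-3,"turn":0,"jaw":4},
    {"x":0,"y":0,"z":-3,"turn":0,"jaw":4},
    {"x":0,"y":0,"z":-3,"turn":0,"jaw":4},
    {"x":0,"y":0,"z":-2,"turn":0,"jaw":4},
    {"x":0,"y":0,"z":-1,"turn":0,"jaw":4},
    {"x":0,"y":0,"z":0,"turn":0,"jaw":4},
    {"x":0,"y":0,"z":0,"turn":0,"jaw":4}
  ]
}}

```text
t: 22.75
tool_pos: [0.5668, -0.0385, 0.0274]
tool_rot: [-1.169, 1.269, -1.269]
contact_force: [0.3, 0.2, -1.4]
opening: 0.0488
```

```bash
python3 st.py; python3 v.py scene 270 140 390 260 c4.png
```

```text
t 22.75 tcp [56.68 -3.85  2.74] jawdir deg -4.7 q [-0.2   0.13  1.89  0.    1.12 -0.12] open 4.88 F [ 0.3  0.2 -1.4] down [ 0.  0. -1.]
k 4.916666666666667
tcp px [325.45138403 231.99021898] [275. 455.]
```

View pics/c4.png

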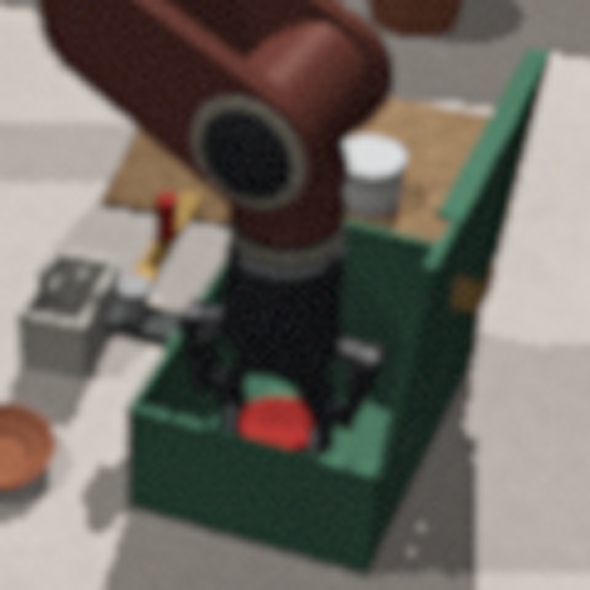

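Call:
{"op": "play_rows", "data": {
  "moves": [
    {"x":0,"y":0,"z":-0.5,"turn":0,"jaw":4},
    {"x":0,"y":0,"z":-0.4,"turn":0,"jaw":4},
    {"x":0,"y":0,"z":0,"turn":0,"jaw":4},
    {"x":0,"y":0,"z":0,"turn":0,"jaw":4}
  ]
}}

```text
t: 23.13
tool_pos: [0.5667, -0.0392, 0.018]
tool_rot: [-1.169, 1.27, -1.27]
contact_force: [-0.1, 0.0, -1.7]
opening: 0.0491
```

Call:
{"op": "play_rows", "data": {
  "moves": [
    {"x":0,"y":0,"z":0,"turn":0,"jaw":5.5},
    {"x":0,"y":0,"z":0,"turn":0,"jaw":6.5},
    {"x":0,"y":0,"z":0,"turn":0,"jaw":6.5},
    {"x":0,"y":0,"z":2,"turn":0,"jaw":6.5},
    {"x":0,"y":0,"z":4,"turn":0,"jaw":6.5},
    {"x":0,"y":0,"z":4,"turn":0,"jaw":6.5},
    {"x":0,"y":0,"z":4,"turn":0,"jaw":6.5},
    {"x":0,"y":2,"z":1,"turn":0,"jaw":8.5}
  ]
}}

```text
t: 23.8
tool_pos: [0.5709, -0.0218, 0.1767]
tool_rot: [-1.16, 1.261, -1.281]
contact_force: [1.3, 0.5, 1.0]
opening: 0.0752
```

Call:
{"op": "play_rows", "data": {
  "moves": [
    {"x":0,"y":4,"z":0,"turn":0,"jaw":8.5},
    {"x":0,"y":4,"z":0,"turn":0,"jaw":8.5},
    {"x":0,"y":4,"z":0,"turn":0,"jaw":8.5},
    {"x":0,"y":4,"z":0,"turn":0,"jaw":8.5},
    {"x":0,"y":0,"z":0,"turn":0,"jaw":8.5}
  ]
}}

```text
t: 24.22
tool_pos: [0.5662, 0.1467, 0.1684]
tool_rot: [-1.169, 1.266, -1.263]
contact_force: [-1.1, -0.7, -1.1]
opening: 0.0848
```

```bash
python3 st.py; python3 tins.py; python3 v.py top 190 130 460 260 c5.png
```

```text
t 24.22 tcp [56.62 14.67 16.84] jawdir deg -4.4 q [0.12 0.   1.77 0.   1.37 0.2 ] open 8.48 F [-1.1 -0.7 -1.1] down [ 0.001  0.003 -1.   ]
top
red [327.1 180.4] 105 [ 0.5659 -0.0313  0.044 ]
blue [207.2 213.1] 154 [0.4411 0.3813 0.044 ]
white [258.4 183.2] 113 [0.5499 0.2087 0.044 ]
white [232.2 183.4] 164 [0.5468 0.2996 0.044 ]
white [301.  205.9] 96 [0.4742 0.0576 0.044 ]
scene
red [326.9 227.1] 75 [ 0.5702 -0.0308  0.044 ]
white [345.2 171. ] 99 [0.5512 0.3031 0.044 ]
k 2.925925925925926
tcp px [274.91687956 173.23745532] [250. 128.]
```

View pics/c5.png

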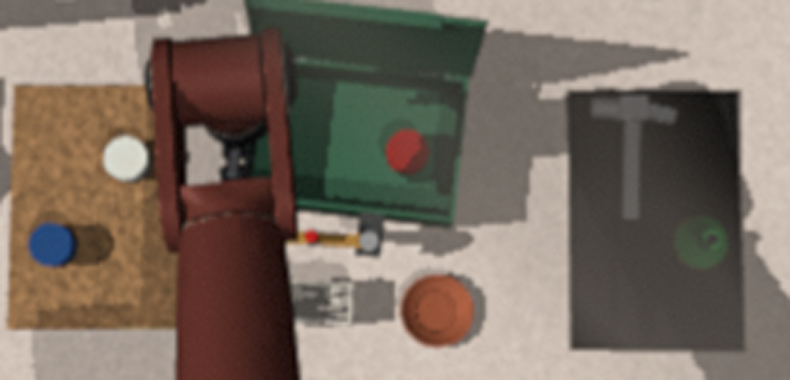

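Call:
{"op": "play_rows", "data": {
  "moves": [
    {"x":-0.4,"y":3.5,"z":0,"turn":0,"jaw":8.5},
    {"x":-0.4,"y":4,"z":0,"turn":0,"jaw":8.5},
    {"x":-0.4,"y":4,"z":0,"turn":0,"jaw":8.5},
    {"x":-0.4,"y":3.5,"z":-2,"turn":0,"jaw":8.5},
    {"x":0,"y":0.4,"z":-3,"turn":0,"jaw":8.5},
    {"x":0,"y":0,"z":-3,"turn":0,"jaw":8.5},
    {"x":0,"y":0,"z":0,"turn":0,"jaw":8.5},
    {"x":0,"y":0,"z":0,"turn":0,"jaw":8.5}
  ]
}}

```text
t: 25.03
tool_pos: [0.5496, 0.2929, 0.0857]
tool_rot: [-1.173, 1.273, -1.271]
contact_force: [0.4, 0.3, 0.4]
opening: 0.0847
```

```bash
python3 st.py; python3 tins.py; python3 v.py scene 300 130 400 200 c6.png
```

```text
t 25.03 tcp [54.96 29.29  8.57] jawdir deg -4.8 q [ 0.37  0.18  1.73 -0.    1.24  0.45] open 8.47 F [0.4 0.3 0.4] down [-0.005 -0.002 -1.   ]
top
scene
red [326.5 226.4] 51 [ 0.568  -0.0279  0.044 ]
blue [324.7 156.3] 61 [0.4487 0.3782 0.044 ]
white [345.2 171.1] 82 [0.5513 0.3026 0.044 ]
white [308.4 194. ] 166 [0.4596 0.1214 0.044 ]
k 7.9
tcp px [345.80291339 162.14279066] [366. 258.]
```

View pics/c6.png

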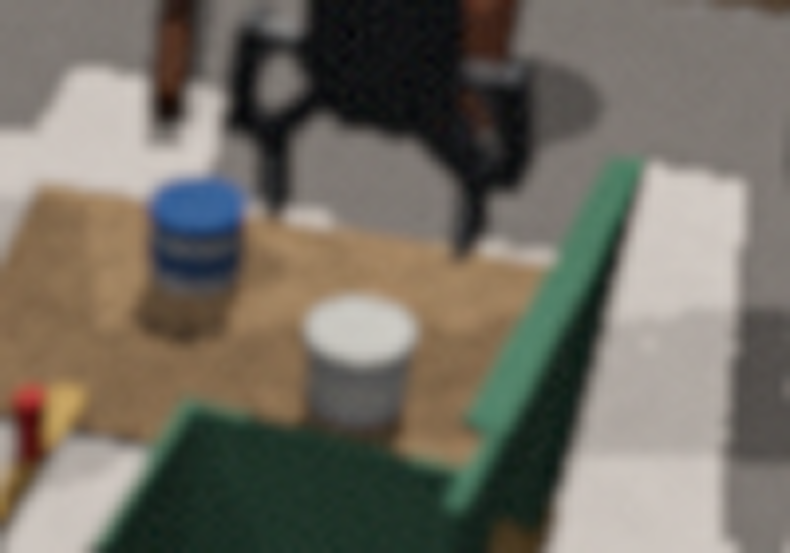

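Call:
{"op": "play_rows", "data": {
  "moves": [
    {"x":-0.1,"y":0.8,"z":-1,"turn":0,"jaw":8.5},
    {"x":0,"y":0,"z":-2,"turn":0,"jaw":8.5},
    {"x":0,"y":0,"z":-2,"turn":0,"jaw":8.5},
    {"x":0,"y":0,"z":-1.8,"turn":0,"jaw":8.5},
    {"x":0,"y":0,"z":0,"turn":0,"jaw":8.5},
    {"x":0,"y":0,"z":0,"turn":0,"jaw":8.5}
  ]
}}

```text
t: 25.68
tool_pos: [0.5494, 0.3028, 0.0194]
tool_rot: [-1.17, 1.271, -1.27]
contact_force: [-0.0, 0.0, 0.0]
opening: 0.0848
```

Call:
{"op": "play_rows", "data": {
  "moves": [
    {"x":0,"y":0,"z":0,"turn":0,"jaw":6},
    {"x":0,"y":0,"z":0,"turn":0,"jaw":4},
    {"x":0,"y":0,"z":0,"turn":0,"jaw":4},
    {"x":0,"y":0,"z":0,"turn":0,"jaw":4},
    {"x":0,"y":0,"z":0,"turn":0,"jaw":4}
  ]
}}

```text
t: 26.1
tool_pos: [0.551, 0.3034, 0.0219]
tool_rot: [-1.166, 1.268, -1.27]
contact_force: [-1.5, -0.7, 6.4]
opening: 0.0488
```

Call:
{"op": "play_rows", "data": {
  "moves": [
    {"x":0,"y":0,"z":1,"turn":0,"jaw":4},
    {"x":0,"y":0,"z":2.5,"turn":0,"jaw":4},
    {"x":0,"y":0,"z":3.5,"turn":0,"jaw":4},
    {"x":0,"y":0,"z":3.5,"turn":0,"jaw":4},
    {"x":0,"y":0,"z":3.5,"turn":0,"jaw":4},
    {"x":0,"y":-2,"z":1,"turn":0,"jaw":4},
    {"x":0.3,"y":-3,"z":0,"turn":0,"jaw":4},
    {"x":0.3,"y":-3.5,"z":0,"turn":0,"jaw":4}
  ]
}}

```text
t: 26.77
tool_pos: [0.5561, 0.2182, 0.1721]
tool_rot: [-1.167, 1.266, -1.268]
contact_force: [0.9, -0.2, -1.4]
opening: 0.0488
```

Call:
{"op": "play_rows", "data": {
  "moves": [
    {"x":0.3,"y":-3.5,"z":0,"turn":0,"jaw":4},
    {"x":0.3,"y":-3.5,"z":0,"turn":0,"jaw":4},
    {"x":0.3,"y":-3.5,"z":0,"turn":0,"jaw":4},
    {"x":0.3,"y":-3.5,"z":0,"turn":0,"jaw":4},
    {"x":0.3,"y":-3,"z":0,"turn":0,"jaw":4},
    {"x":0.1,"y":-1.2,"z":0,"turn":0,"jaw":4},
    {"x":0,"y":0,"z":0,"turn":0,"jaw":4}
  ]
}}

```text
t: 27.35
tool_pos: [0.5716, 0.0334, 0.1698]
tool_rot: [-1.168, 1.273, -1.273]
contact_force: [0.7, -0.4, -1.8]
opening: 0.049
```

```bash
python3 st.py; python3 v.py scene 270 140 390 260 c7.png
```

```text
t 27.35 tcp [57.16  3.34 16.98] jawdir deg -5.0 q [-0.07 -0.03  1.8  -0.    1.37  0.02] open 4.9 F [ 0.7 -0.4 -1.8] down [-0. -0. -1.]
k 4.916666666666667
tcp px [334.09780281 185.07872768] [318. 224.]
```

View pics/c7.png

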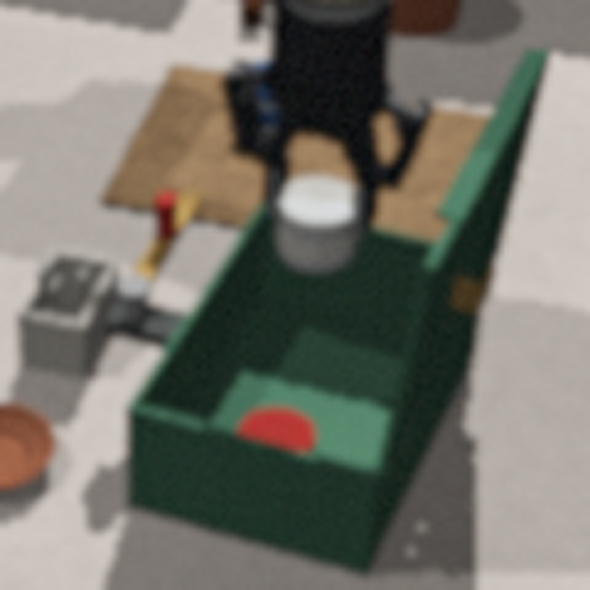

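Call:
{"op": "play_rows", "data": {
  "moves": [
    {"x":0,"y":0,"z":-3,"turn":0,"jaw":4},
    {"x":0,"y":0,"z":-3,"turn":0,"jaw":4},
    {"x":0,"y":0,"z":-3,"turn":0,"jaw":4},
    {"x":0,"y":0,"z":-3,"turn":0,"jaw":4},
    {"x":0,"y":0,"z":-1.4,"turn":0,"jaw":4},
    {"x":0,"y":0,"z":-0.8,"turn":0,"jaw":4},
    {"x":0,"y":0,"z":0,"turn":0,"jaw":4},
    {"x":0,"y":0,"z":0,"turn":0,"jaw":4}
  ]
}}

```text
t: 28.07
tool_pos: [0.5721, 0.0368, 0.0284]
tool_rot: [-1.169, 1.269, -1.269]
contact_force: [1.6, 0.4, -0.9]
opening: 0.0491
```

Call:
{"op": "play_rows", "data": {
  "moves": [
    {"x":0,"y":0,"z":-0.3,"turn":0,"jaw":4},
    {"x":0,"y":0,"z":-0.2,"turn":0,"jaw":4},
    {"x":0,"y":0,"z":0,"turn":0,"jaw":4}
  ]
}}

```text
t: 28.32
tool_pos: [0.5724, 0.0359, 0.0237]
tool_rot: [-1.168, 1.269, -1.271]
contact_force: [-0.1, 0.6, -1.5]
opening: 0.0489
```

Call:
{"op": "play_rows", "data": {
  "moves": [
    {"x":0,"y":0,"z":-0.2,"turn":0,"jaw":4},
    {"x":0,"y":0,"z":0,"turn":0,"jaw":4},
    {"x":0,"y":0,"z":0,"turn":0,"jaw":5.2},
    {"x":0,"y":0,"z":0,"turn":0,"jaw":6.5},
    {"x":0,"y":0,"z":0,"turn":0,"jaw":6.5},
    {"x":0,"y":0,"z":2,"turn":0,"jaw":6.5},
    {"x":0,"y":0,"z":4,"turn":0,"jaw":6.5},
    {"x":0,"y":0,"z":4,"turn":0,"jaw":6.5}
  ]
}}

```text
t: 28.98
tool_pos: [0.5697, 0.0359, 0.1196]
tool_rot: [-1.173, 1.274, -1.267]
contact_force: [1.3, 0.5, 1.0]
opening: 0.0648
```

Call:
{"op": "play_rows", "data": {
  "moves": [
    {"x":0,"y":0,"z":4,"turn":0,"jaw":6.5},
    {"x":-0.5,"y":3,"z":1,"turn":0,"jaw":8.5},
    {"x":-1,"y":3.5,"z":0,"turn":0,"jaw":8.5},
    {"x":-1.3,"y":3.5,"z":0,"turn":0,"jaw":8.5},
    {"x":-1.5,"y":3.5,"z":0,"turn":0,"jaw":8.5},
    {"x":-1.5,"y":3.5,"z":0,"turn":0,"jaw":8.5},
    {"x":-1.5,"y":3.5,"z":0,"turn":0,"jaw":8.5},
    {"x":-1.5,"y":3.5,"z":0,"turn":0,"jaw":8.5}
  ]
}}

```text
t: 29.65
tool_pos: [0.4827, 0.2773, 0.1708]
tool_rot: [-1.168, 1.27, -1.27]
contact_force: [-0.1, 0.1, 0.2]
opening: 0.0848
```

Call:
{"op": "play_rows", "data": {
  "moves": [
    {"x":-1.5,"y":3.5,"z":0,"turn":0,"jaw":8.5},
    {"x":-1.3,"y":3.5,"z":-1,"turn":0,"jaw":8.5},
    {"x":-0.8,"y":2.5,"z":-2,"turn":0,"jaw":8.5},
    {"x":0,"y":0.5,"z":-3,"turn":0,"jaw":8.5},
    {"x":0,"y":0,"z":-2,"turn":0,"jaw":8.5},
    {"x":0,"y":0,"z":0,"turn":0,"jaw":8.5},
    {"x":0,"y":0,"z":0,"turn":0,"jaw":8.5}
  ]
}}

```text
t: 30.23
tool_pos: [0.4467, 0.3753, 0.0894]
tool_rot: [-1.172, 1.271, -1.27]
contact_force: [0.6, 0.9, 0.0]
opening: 0.0852
```

```bash
python3 st.py; python3 tins.py; python3 v.py scene 270 120 400 240 c8.png
```

```text
t 30.23 tcp [44.67 37.53  8.94] jawdir deg -4.7 q [ 0.57  0.09  1.83 -0.    1.23  0.65] open 8.52 F [0.6 0.9 0. ] down [-0.003 -0.002 -1.   ]
top
red [328.5 181.4] 146 [ 0.5625 -0.0363  0.044 ]
white [309.2 179.3] 158 [0.5683 0.0316 0.044 ]
white [255.4 207.8] 83 [0.4635 0.2156 0.044 ]
white [185.6 224.9] 134 [0.3986 0.4531 0.044 ]
scene
red [326.5 226.5] 75 [ 0.5681 -0.0286  0.044 ]
blue [324.7 156.1] 56 [0.4481 0.3794 0.044 ]
white [332.9 215.1] 128 [0.5732 0.0343 0.044 ]
k 4.916666666666667
tcp px [325.10172561 146.04801368] [273. 131.]
```

View pics/c8.png

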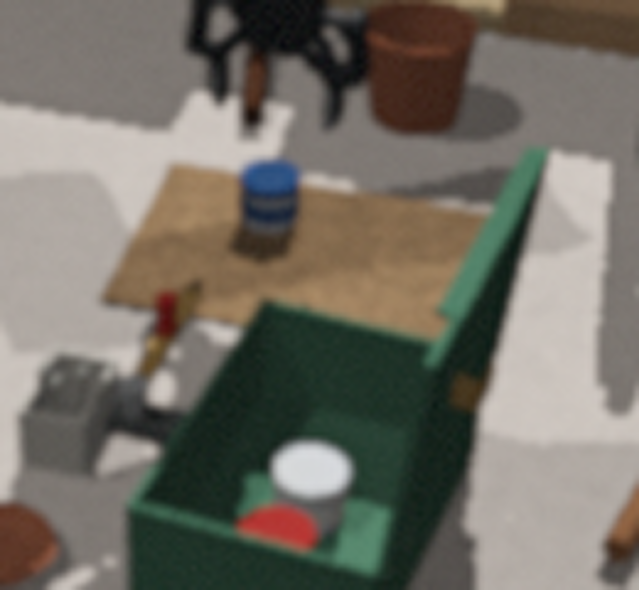

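Call:
{"op": "play_rows", "data": {
  "moves": [
    {"x":-0.1,"y":0.5,"z":-2,"turn":0,"jaw":8.5},
    {"x":0,"y":0,"z":-2,"turn":0,"jaw":8.5},
    {"x":0,"y":0,"z":-2,"turn":0,"jaw":8.5},
    {"x":0,"y":0,"z":-1,"turn":0,"jaw":8.5},
    {"x":0,"y":0,"z":0,"turn":0,"jaw":8.5},
    {"x":0,"y":0,"z":0,"turn":0,"jaw":8.5}
  ]
}}

```text
t: 30.88
tool_pos: [0.4473, 0.3809, 0.0217]
tool_rot: [-1.168, 1.27, -1.27]
contact_force: [-1.0, 0.7, 0.6]
opening: 0.0848
```

Call:
{"op": "play_rows", "data": {
  "moves": [
    {"x":0,"y":0,"z":0,"turn":0,"jaw":6},
    {"x":0,"y":0,"z":0,"turn":0,"jaw":4},
    {"x":0,"y":0,"z":0,"turn":0,"jaw":4},
    {"x":0,"y":0,"z":0,"turn":0,"jaw":4},
    {"x":0,"y":0,"z":0,"turn":0,"jaw":4}
  ]
}}

```text
t: 31.3
tool_pos: [0.4476, 0.3815, 0.0225]
tool_rot: [-1.166, 1.269, -1.27]
contact_force: [-1.6, -0.2, 5.8]
opening: 0.0488
```

Call:
{"op": "play_rows", "data": {
  "moves": [
    {"x":0,"y":0,"z":1,"turn":0,"jaw":4},
    {"x":0,"y":0,"z":2.5,"turn":0,"jaw":4},
    {"x":0,"y":0,"z":3.5,"turn":0,"jaw":4},
    {"x":0,"y":0,"z":3.5,"turn":0,"jaw":4},
    {"x":0,"y":0,"z":3.5,"turn":0,"jaw":4},
    {"x":0.7,"y":-1.5,"z":1,"turn":0,"jaw":4},
    {"x":1.5,"y":-3,"z":0,"turn":0,"jaw":4},
    {"x":1.5,"y":-3.5,"z":0,"turn":0,"jaw":4}
  ]
}}

```text
t: 31.97
tool_pos: [0.4843, 0.3014, 0.1732]
tool_rot: [-1.167, 1.266, -1.268]
contact_force: [0.8, -0.1, -1.8]
opening: 0.0491
```

Call:
{"op": "play_rows", "data": {
  "moves": [
    {"x":1.6,"y":-3.5,"z":0,"turn":0,"jaw":4},
    {"x":1.6,"y":-3.5,"z":0,"turn":0,"jaw":4},
    {"x":1.6,"y":-3.5,"z":0,"turn":0,"jaw":4},
    {"x":1.6,"y":-3.5,"z":0,"turn":0,"jaw":4},
    {"x":1.6,"y":-3,"z":0,"turn":0,"jaw":4},
    {"x":1.4,"y":-2.7,"z":0,"turn":0,"jaw":4},
    {"x":0,"y":0,"z":0,"turn":0,"jaw":4}
  ]
}}

```text
t: 32.55
tool_pos: [0.5794, 0.0991, 0.1711]
tool_rot: [-1.167, 1.272, -1.276]
contact_force: [-0.1, 0.4, -2.0]
opening: 0.0489
```

```bash
python3 st.py; python3 v.py scene 270 140 390 260 d1.png
```

```text
t 32.55 tcp [57.94  9.91 17.11] jawdir deg -5.0 q [ 0.04  0.01  1.76 -0.    1.37  0.13] open 4.89 F [-0.1  0.4 -2. ] down [ 0.001 -0.002 -1.   ]
k 4.916666666666667
tcp px [341.13896965 173.94275396] [352. 169.]
```

View pics/d1.png

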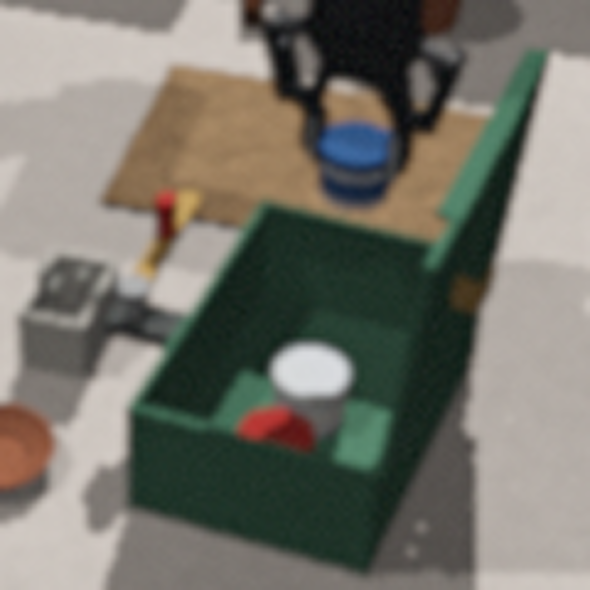

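Call:
{"op": "play_rows", "data": {
  "moves": [
    {"x":0,"y":0,"z":-3,"turn":0,"jaw":4},
    {"x":-0.1,"y":0,"z":-3,"turn":0,"jaw":4},
    {"x":-0.1,"y":0,"z":-3,"turn":0,"jaw":4},
    {"x":0,"y":0,"z":-3,"turn":0,"jaw":4},
    {"x":0,"y":0,"z":-1.4,"turn":0,"jaw":4},
    {"x":0,"y":0,"z":-0.8,"turn":0,"jaw":4},
    {"x":0,"y":0,"z":0,"turn":0,"jaw":4},
    {"x":0,"y":0,"z":0,"turn":0,"jaw":4}
  ]
}}

```text
t: 33.27
tool_pos: [0.5765, 0.1043, 0.03]
tool_rot: [-1.168, 1.268, -1.27]
contact_force: [-0.2, 0.2, -1.3]
opening: 0.0489
```

Call:
{"op": "play_rows", "data": {
  "moves": [
    {"x":0,"y":0,"z":-0.4,"turn":0,"jaw":4},
    {"x":0,"y":0,"z":-0.2,"turn":0,"jaw":4},
    {"x":0,"y":0,"z":0,"turn":0,"jaw":4}
  ]
}}

```text
t: 33.52
tool_pos: [0.5764, 0.1039, 0.0237]
tool_rot: [-1.168, 1.269, -1.271]
contact_force: [-0.0, -0.1, -2.0]
opening: 0.0488
```

Call:
{"op": "play_rows", "data": {
  "moves": [
    {"x":0,"y":0,"z":-0.2,"turn":0,"jaw":4},
    {"x":0,"y":0,"z":0,"turn":0,"jaw":4},
    {"x":0,"y":0,"z":0,"turn":0,"jaw":5.2},
    {"x":0,"y":0,"z":0,"turn":0,"jaw":6.5},
    {"x":0,"y":0,"z":0,"turn":0,"jaw":6.5},
    {"x":0,"y":0,"z":2,"turn":0,"jaw":6.5},
    {"x":0,"y":0,"z":4,"turn":0,"jaw":6.5},
    {"x":0,"y":0,"z":4,"turn":0,"jaw":6.5}
  ]
}}

```text
t: 34.18
tool_pos: [0.5738, 0.1037, 0.1195]
tool_rot: [-1.173, 1.274, -1.268]
contact_force: [1.4, 0.1, -0.2]
opening: 0.0649
```

Call:
{"op": "play_rows", "data": {
  "moves": [
    {"x":0,"y":0,"z":4,"turn":0,"jaw":4},
    {"x":0,"y":0,"z":4,"turn":0,"jaw":0},
    {"x":0,"y":0,"z":4,"turn":0,"jaw":0},
    {"x":0,"y":3,"z":2,"turn":0,"jaw":0},
    {"x":0,"y":4,"z":0,"turn":0,"jaw":0},
    {"x":0,"y":4,"z":0,"turn":0,"jaw":0},
    {"x":0,"y":4,"z":0,"turn":0,"jaw":0},
    {"x":0,"y":0,"z":0,"turn":0,"jaw":0}
  ]
}}

```text
t: 34.85
tool_pos: [0.5747, 0.2597, 0.2606]
tool_rot: [-1.17, 1.267, -1.263]
contact_force: [-0.8, -0.2, -0.6]
opening: 0.0001
```

```bash
python3 st.py; python3 tins.py; python3 v.py scene 190 120 430 320 d2.png;python3 v.py top 190 110 460 260 d3.png
```

```text
t 34.85 tcp [57.47 25.97 26.06] jawdir deg -4.4 q [0.31 0.05 1.57 0.   1.52 0.38] open 0.01 F [-0.8 -0.2 -0.6] down [-0.     0.003 -1.   ]
top
red [326.2 184.9] 41 [ 0.55   -0.0284  0.044 ]
blue [291.9 177.8] 73 [0.5719 0.0923 0.044 ]
white [309.1 179.6] 153 [0.5672 0.0318 0.044 ]
scene
red [327.  226.8] 65 [ 0.5701 -0.0293  0.044 ]
blue [338.4 204.4] 81 [0.5767 0.0968 0.044 ]
white [332.5 215. ] 121 [0.5719 0.0347 0.044 ]
k 2.95
tcp px [352.32538398 128.58424244] [480.  27.]
k 2.925925925925926
tcp px [235.21242637 164.40213515] [134. 161.]
```

View pics/d2.png

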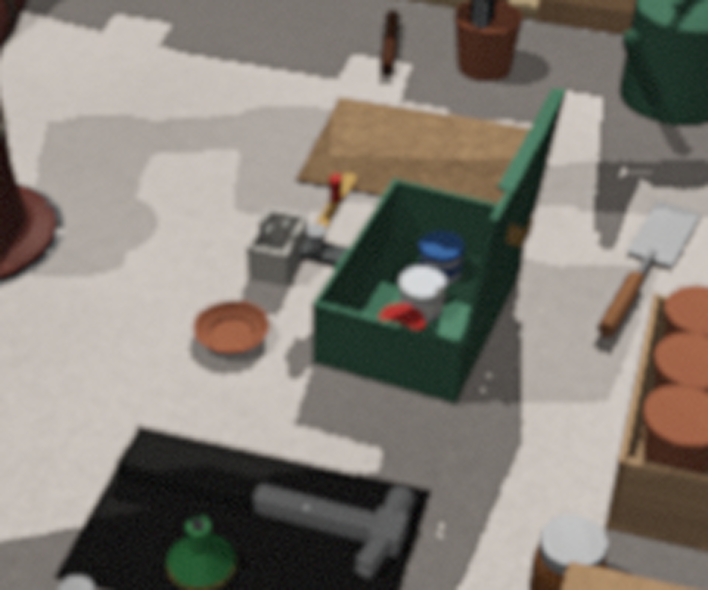

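View pics/d3.png

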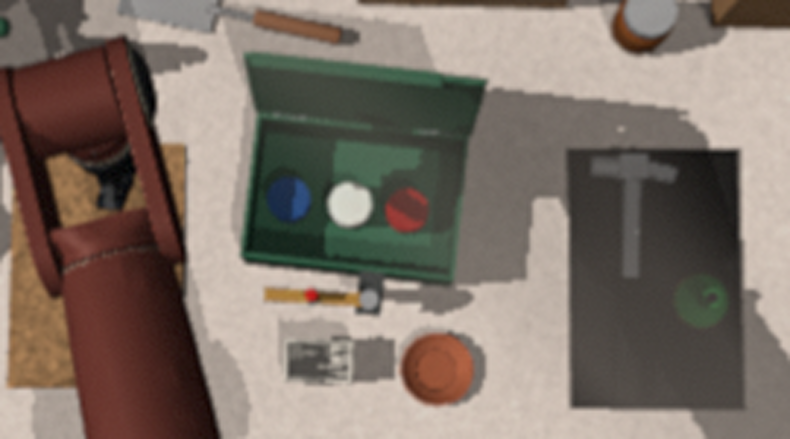

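Call:
{"op": "play_rows", "data": {
  "moves": [
    {"x":2,"y":0.3,"z":0,"turn":7,"jaw":0},
    {"x":2,"y":0,"z":0,"turn":7,"jaw":0},
    {"x":2.5,"y":0,"z":0,"turn":7,"jaw":0},
    {"x":2.5,"y":0,"z":0,"turn":7,"jaw":0},
    {"x":2.5,"y":0,"z":0,"turn":7,"jaw":0},
    {"x":2.5,"y":0,"z":0,"turn":7,"jaw":0},
    {"x":2.5,"y":0,"z":0,"turn":7,"jaw":0},
    {"x":1.5,"y":0,"z":0,"turn":7,"jaw":0}
  ]
}}

```text
t: 35.72
tool_pos: [0.758, 0.254, 0.26]
tool_rot: [-1.506, 0.527, -0.527]
contact_force: [0.0, 0.1, 0.1]
opening: 0.0001
```

Call:
{"op": "play_rows", "data": {
  "moves": [
    {"x":0,"y":0,"z":0,"turn":7,"jaw":0},
    {"x":0,"y":0,"z":0,"turn":7,"jaw":0},
    {"x":0,"y":0,"z":0,"turn":7,"jaw":0},
    {"x":0,"y":0,"z":0,"turn":7,"jaw":0},
    {"x":0,"y":0,"z":0,"turn":6,"jaw":0},
    {"x":0,"y":0,"z":0,"turn":0,"jaw":0}
  ]
}}

```text
t: 36.22
tool_pos: [0.7561, 0.2547, 0.2606]
tool_rot: [-1.57, 0.066, -0.065]
contact_force: [0.3, 0.5, 0.8]
opening: -0.0002
```

```bash
python3 st.py; python3 v.py scene 290 60 470 220 e1.png; python3 - <<'E'
from h import *
s=eyes.get_image('scene');t=eyes.get_image('top')
for n in ('lid_edge','lid_hinge'):
  a=pinpoint('scene',n);b=pinpoint('top',n)
  if a and b: print(n,tri([s,t],[a[0]['point'],b[0]['point']]),a[0]['score'],b[0]['score'])
E
```

```text
t 36.22 tcp [75.61 25.47 26.06] jawdir deg 85.2 q [ 0.23  0.44  1.11 -0.    1.59 -1.26] open -0.02 F [0.3 0.5 0.8] down [-0. -0. -1.]
k 3.6875
tcp px [404.1942797  136.95209101] [423. 286.]
lid_edge (array([0.68003445, 0.02521603, 0.26354389]), np.float64(0.010247053972346768)) 0.96 0.79
lid_hinge (array([0.65077707, 0.02235465, 0.07332755]), np.float64(0.00241611161008392)) 0.86 0.62
```

View pics/e1.png

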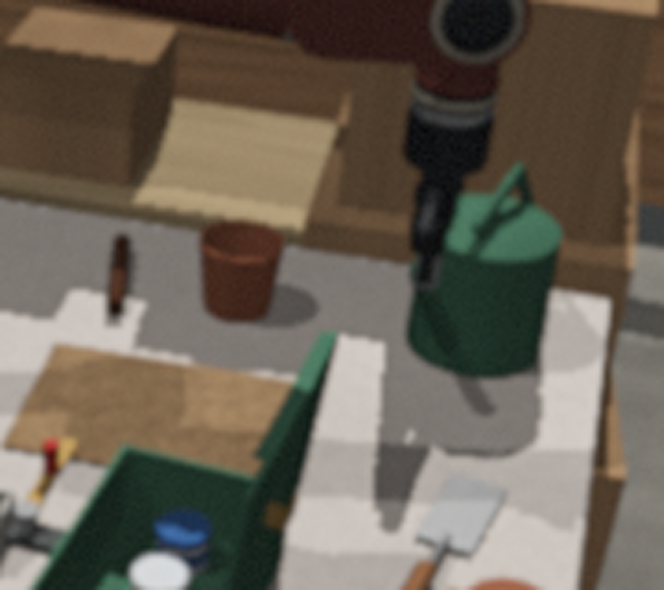

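Call:
{"op": "play_rows", "data": {
  "moves": [
    {"x":0,"y":-3,"z":0,"turn":0,"jaw":0},
    {"x":0,"y":-4,"z":0,"turn":0,"jaw":0},
    {"x":0,"y":-4,"z":0,"turn":0,"jaw":0},
    {"x":0,"y":-4,"z":0,"turn":0,"jaw":0},
    {"x":0,"y":-4,"z":0,"turn":0,"jaw":0},
    {"x":0,"y":-3,"z":-1.5,"turn":0,"jaw":0},
    {"x":0,"y":0,"z":-1.5,"turn":0,"jaw":0},
    {"x":0,"y":0,"z":0,"turn":0,"jaw":0}
  ]
}}

```text
t: 37.23
tool_pos: [0.754, 0.0351, 0.2264]
tool_rot: [-1.569, 0.073, -0.063]
contact_force: [-0.0, -0.4, -1.3]
opening: -0.0001
```

```bash
python3 st.py; python3 v.py scene 290 100 430 240 e2.png
```

```text
t 37.23 tcp [75.4   3.51 22.64] jawdir deg 85.1 q [-0.05  0.36  1.27  0.    1.52 -1.54] open -0.01 F [-0.  -0.4 -1.3] down [-0.006  0.001 -1.   ]
k 4.214285714285714
tcp px [392.38818483 180.59151064] [434. 342.]
```

View pics/e2.png

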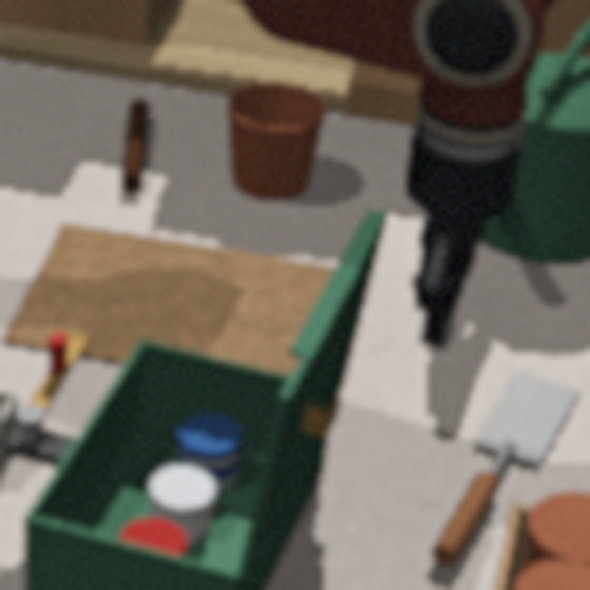

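```bash
python3 - <<'E'
import numpy as np
for r in (.14,.15):
  p=None
  for th in (1.75,1.57,1.4,1.25,1.1,.95,.8,.65,.5,.35,.2,.1,0):
    x=.6575-r*np.cos(th)+.008*np.sin(th)+.011; z=.09+r*np.sin(th)+.008*np.cos(th)
    print(r,th,round(x*100,1),round(z*100,1), None if p is None else (round((x-p[0])*100,1),round((z-p[1])*100,1)));p=(x,z)
E
```

```text
0.14 1.75 70.1 22.6 None
0.14 1.57 67.6 23.0 (np.float64(-2.5), np.float64(0.4))
0.14 1.4 65.3 22.9 (np.float64(-2.4), np.float64(-0.1))
0.14 1.25 63.2 22.5 (np.float64(-2.1), np.float64(-0.4))
0.14 1.1 61.2 21.8 (np.float64(-2.0), np.float64(-0.7))
0.14 0.95 59.4 20.9 (np.float64(-1.9), np.float64(-1.0))
0.14 0.8 57.7 19.6 (np.float64(-1.7), np.float64(-1.3))
0.14 0.65 56.2 18.1 (np.float64(-1.5), np.float64(-1.5))
0.14 0.5 54.9 16.4 (np.float64(-1.2), np.float64(-1.7))
0.14 0.35 54.0 14.6 (np.float64(-1.0), np.float64(-1.9))
0.14 0.2 53.3 12.6 (np.float64(-0.7), np.float64(-2.0))
0.14 0.1 53.0 11.2 (np.float64(-0.3), np.float64(-1.4))
0.14 0 52.8 9.8 (np.float64(-0.1), np.float64(-1.4))
0.15 1.75 70.3 23.6 None
0.15 1.57 67.6 24.0 (np.float64(-2.7), np.float64(0.4))
0.15 1.4 65.1 23.9 (np.float64(-2.5), np.float64(-0.1))
0.15 1.25 62.9 23.5 (np.float64(-2.2), np.float64(-0.4))
0.15 1.1 60.8 22.7 (np.float64(-2.1), np.float64(-0.8))
0.15 0.95 58.8 21.7 (np.float64(-2.0), np.float64(-1.1))
0.15 0.8 57.0 20.3 (np.float64(-1.8), np.float64(-1.3))
0.15 0.65 55.4 18.7 (np.float64(-1.6), np.float64(-1.6))
0.15 0.5 54.1 16.9 (np.float64(-1.3), np.float64(-1.8))
0.15 0.35 53.0 14.9 (np.float64(-1.0), np.float64(-2.0))
0.15 0.2 52.3 12.8 (np.float64(-0.7), np.float64(-2.1))
0.15 0.1 52.0 11.3 (np.float64(-0.3), np.float64(-1.5))
0.15 0 51.8 9.8 (np.float64(-0.2), np.float64(-1.5))
```

Call:
{"op": "play_rows", "data": {
  "moves": [
    {"x":-2,"y":0,"z":0.2,"turn":0,"jaw":0},
    {"x":-2,"y":0,"z":0.2,"turn":0,"jaw":0},
    {"x":-2,"y":0,"z":0,"turn":0,"jaw":0},
    {"x":-1.8,"y":0,"z":0,"turn":0,"jaw":0},
    {"x":-2.4,"y":0.1,"z":0,"turn":0,"jaw":0},
    {"x":-2.1,"y":0.1,"z":-0.4,"turn":0,"jaw":0},
    {"x":-2,"y":0.1,"z":-0.7,"turn":0,"jaw":0},
    {"x":0,"y":0,"z":0,"turn":0,"jaw":0}
  ]
}}

```text
t: 37.95
tool_pos: [0.6101, 0.0422, 0.2236]
tool_rot: [-1.569, 0.064, -0.062]
contact_force: [0.5, 0.3, -0.3]
opening: -0.0
```

```bash
python3 st.py; python3 v.py scene 270 100 410 240 e3.png
```

```text
t 37.95 tcp [61.01  4.22 22.36] jawdir deg 85.4 q [-0.05  0.03  1.65  0.    1.46 -1.54] open -0.0 F [ 0.5  0.3 -0.3] down [-0.002  0.001 -1.   ]
k 4.214285714285714
tcp px [347.7148072  172.36311194] [330. 307.]
```

View pics/e3.png

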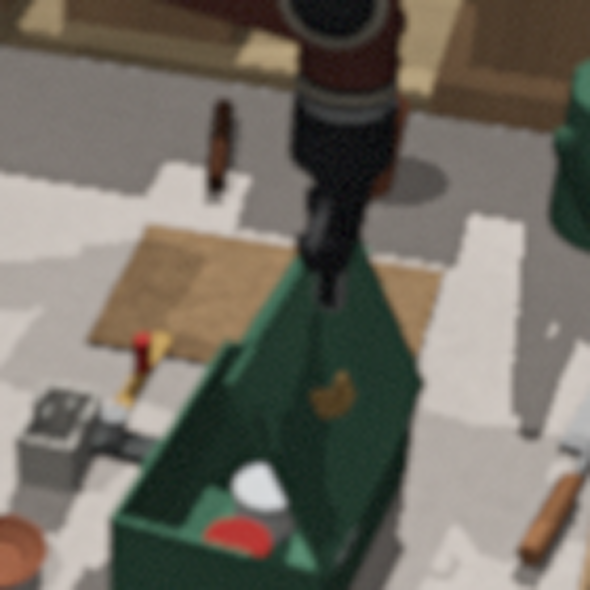

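Call:
{"op": "play_rows", "data": {
  "moves": [
    {"x":-1.9,"y":0.1,"z":-1.2,"turn":0,"jaw":0},
    {"x":-1.7,"y":0.1,"z":-1.5,"turn":0,"jaw":0},
    {"x":-1.5,"y":0.1,"z":-1.6,"turn":0,"jaw":0},
    {"x":-1.2,"y":0.1,"z":-1.7,"turn":0,"jaw":0},
    {"x":-1,"y":0.1,"z":-1.9,"turn":0,"jaw":0},
    {"x":-0.7,"y":0,"z":-1.5,"turn":0,"jaw":0},
    {"x":-0.3,"y":0,"z":-1.3,"turn":0,"jaw":0},
    {"x":0,"y":0,"z":0,"turn":0,"jaw":0}
  ]
}}

```text
t: 38.67
tool_pos: [0.5286, 0.0454, 0.1144]
tool_rot: [-1.57, 0.068, -0.061]
contact_force: [0.3, 0.2, -0.2]
opening: -0.0004
```

```bash
python3 st.py; python3 v.py scene 250 120 390 260 e4.png
```

```text
t 38.67 tcp [52.86  4.54 11.44] jawdir deg 85.3 q [-0.05 -0.07  1.93  0.    1.28 -1.54] open -0.04 F [ 0.3  0.2 -0.2] down [-0.004  0.    -1.   ]
k 4.214285714285714
tcp px [321.98350939 194.07423979] [305. 314.]
```

View pics/e4.png

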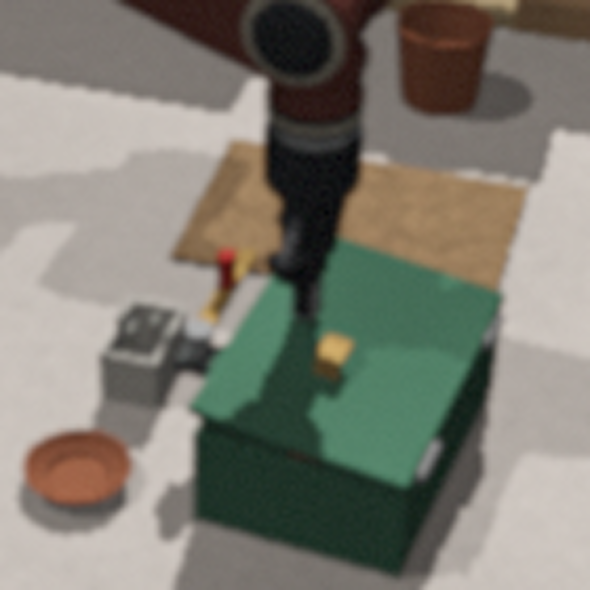

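Call:
{"op": "play_rows", "data": {
  "moves": [
    {"x":0,"y":0,"z":-0.8,"turn":0,"jaw":0},
    {"x":0,"y":0,"z":-0.6,"turn":0,"jaw":0},
    {"x":0,"y":0,"z":0,"turn":0,"jaw":0}
  ]
}}

```text
t: 38.97
tool_pos: [0.5299, 0.0448, 0.1021]
tool_rot: [-1.57, 0.065, -0.065]
contact_force: [-1.1, -0.1, -0.8]
opening: 0.0001
```

Call:
{"op": "play_rows", "data": {
  "moves": [
    {"x":0,"y":0,"z":-0.3,"turn":0,"jaw":0},
    {"x":0,"y":0,"z":0,"turn":0,"jaw":0}
  ]
}}

```text
t: 39.13
tool_pos: [0.5299, 0.0448, 0.0996]
tool_rot: [-1.57, 0.065, -0.065]
contact_force: [-0.3, 0.7, 0.4]
opening: 0.0001
```

Call:
{"op": "play_rows", "data": {
  "moves": [
    {"x":0,"y":0,"z":-0.2,"turn":0,"jaw":0},
    {"x":0,"y":0,"z":0,"turn":0,"jaw":0}
  ]
}}

```text
t: 39.3
tool_pos: [0.53, 0.0447, 0.0981]
tool_rot: [-1.57, 0.064, -0.066]
contact_force: [1.0, 0.3, -0.1]
opening: -0.0001
```

Call:
{"op": "play_rows", "data": {
  "moves": [
    {"x":0,"y":0,"z":-0.2,"turn":0,"jaw":0},
    {"x":0,"y":0,"z":0,"turn":0,"jaw":0}
  ]
}}

```text
t: 39.47
tool_pos: [0.5301, 0.0447, 0.098]
tool_rot: [-1.57, 0.065, -0.065]
contact_force: [-6.3, 0.6, 11.5]
opening: 0.0005
```

Call:
{"op": "play_rows", "data": {
  "moves": [
    {"x":0,"y":0,"z":2,"turn":0,"jaw":0},
    {"x":0,"y":0,"z":3,"turn":0,"jaw":0},
    {"x":0,"y":0,"z":3,"turn":-6,"jaw":2},
    {"x":-1,"y":0.2,"z":2.5,"turn":-7,"jaw":4},
    {"x":-1,"y":0.4,"z":0,"turn":-7,"jaw":5},
    {"x":-1,"y":0.4,"z":0,"turn":-7,"jaw":5},
    {"x":-1,"y":0.4,"z":0,"turn":-7,"jaw":5},
    {"x":-1,"y":0.4,"z":0,"turn":-7,"jaw":5}
  ]
}}

```text
t: 40.13
tool_pos: [0.4792, 0.0629, 0.2009]
tool_rot: [-1.478, 0.628, -0.629]
contact_force: [0.3, 0.0, 1.2]
opening: 0.0501
```

Call:
{"op": "play_rows", "data": {
  "moves": [
    {"x":-1,"y":0.4,"z":0,"turn":-7,"jaw":5},
    {"x":-1,"y":0.4,"z":0,"turn":-7,"jaw":5},
    {"x":-0.4,"y":0.1,"z":0,"turn":-7,"jaw":5},
    {"x":0,"y":0,"z":0,"turn":-7,"jaw":5},
    {"x":0,"y":0,"z":0,"turn":-7,"jaw":5},
    {"x":0,"y":0,"z":0,"turn":-7,"jaw":5},
    {"x":0,"y":0,"z":0,"turn":-6,"jaw":5},
    {"x":0,"y":0,"z":0,"turn":0,"jaw":5}
  ]
}}

```text
t: 40.8
tool_pos: [0.4555, 0.0718, 0.2006]
tool_rot: [-1.177, 1.258, -1.258]
contact_force: [0.3, -0.3, -0.2]
opening: 0.0502
```

```bash
python3 st.py; python3 v.py scene 260 140 360 240 f1.png; python3 - <<'E'
from h import *
s=eyes.get_image('scene');t=eyes.get_image('top')
for n in ('hook_knob','hook_pivot','lid_edge'):
  for c,d in (('scene',s),('top',t)):
    print(n,c,[(np.round(q['point'],1).tolist(),round(q['score'],2),atz(d,q['point'],.123 if n=='hook_knob' else .1).round(4).tolist()) for q in pinpoint(c,n)[:2]])
E
```

```text
t 40.8 tcp [45.55  7.18 20.06] jawdir deg -3.8 q [-0.01 -0.34  2.01 -0.    1.46  0.06] open 5.02 F [ 0.3 -0.3 -0.2] down [ 0. -0. -1.]
k 5.9
tcp px [303.34821448 164.82393422] [259. 149.]
hook_knob scene [([303.1, 186.2], 0.61, [0.4592, 0.0586, 0.123]), ([225.8, 370.9], 0.16, [0.5039, -0.66, 0.123])]
hook_knob top []
hook_pivot scene [([295.0, 199.4], 0.55, [0.4465, 0.0094, 0.1]), ([357.1, 215.8], 0.35, [0.663, -0.0103, 0.1])]
hook_pivot top [([154.0, 195.2], 0.6, [0.4928, 0.5474, 0.1]), ([315.1, 209.8], 0.39, [0.4571, 0.0083, 0.1])]
lid_edge scene [([313.0, 197.7], 0.73, [0.5011, 0.0367, 0.1]), ([319.7, 296.2], 0.54, [0.6404, -0.3664, 0.1])]
lid_edge top [([306.8, 202.1], 0.94, [0.4824, 0.0369, 0.1])]
```

View pics/f1.png

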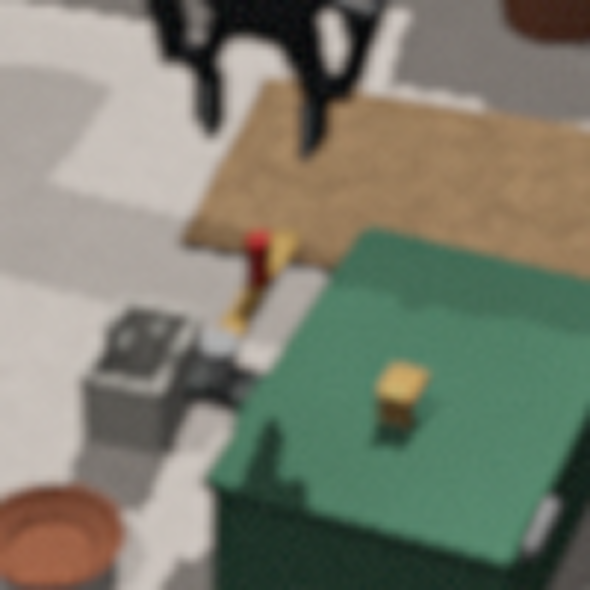

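```bash
python3 - <<'E'
from h import *
s=eyes.get_image('scene')
print(((proj(s,(.4558,.0716,.139))+.5-[260,140])*5.9).round(),((proj(s,(.4558,.0716,.107))+.5-[260,140])*5.9).round(),((proj(s,(.4558,.0616,.139))+.5-[260,140])*5.9).round())
print(((proj(s,(.4508,.0068,.107))+.5-[260,140])*5.9).round())
E
```

```text
[259. 239.] [258. 284.] [253. 249.]
[215. 348.]
```

Call:
{"op": "play_rows", "data": {
  "moves": [
    {"x":0,"y":0,"z":-3,"turn":0,"jaw":5},
    {"x":0,"y":0,"z":-3,"turn":0,"jaw":5},
    {"x":0,"y":0,"z":-1.7,"turn":0,"jaw":5},
    {"x":0,"y":0,"z":-0.9,"turn":0,"jaw":5},
    {"x":0,"y":0,"z":0,"turn":0,"jaw":5},
    {"x":0,"y":0,"z":0,"turn":0,"jaw":3.5},
    {"x":0,"y":0,"z":0,"turn":0,"jaw":2.6},
    {"x":0,"y":0,"z":0,"turn":0,"jaw":2.6}
  ],
  "squeeze": 20
}}

```text
t: 41.97
tool_pos: [0.457, 0.0719, 0.1167]
tool_rot: [-1.175, 1.255, -1.259]
contact_force: [0.6, 0.7, -0.1]
opening: 0.0259
```

```bash
python3 st.py; python3 v.py scene 260 140 360 240 f2.png; python3 - <<'E'
import numpy as np
a=np.radians(-4.4);p=np.array([.4508,.0068]);q=None
for th in np.arange(90,-6,-10):
    t=np.radians(th)+a
    r=p+.065*np.array([np.cos(t),np.sin(t)]); 
    # trailing pad offset: TCP leads by gap/2-8mm
    tang=np.array([np.sin(t),-np.cos(t)]);k=r+.005*tang
    print(th,(k*100).round(2),None if q is None else ((k-q)*100).round(2));q=k
E
```

```text
t 41.97 tcp [45.7   7.19 11.67] jawdir deg -3.7 q [-0.01 -0.25  2.09  0.    1.3   0.06] open 2.59 F [ 0.6  0.7 -0.1] down [ 0.003 -0.    -1.   ]
k 5.9
tcp px [303.61124973 185.40518302] [260. 271.]
90 [46.08  7.12] None
80 [47.18  6.85] [ 1.1  -0.27]
70 [48.22  6.39] [ 1.04 -0.46]
60 [49.16  5.76] [ 0.94 -0.63]
50 [49.99  4.97] [ 0.82 -0.79]
40 [50.66  4.06] [ 0.67 -0.92]
30 [51.16  3.04] [ 0.5  -1.02]
20 [51.48  1.95] [ 0.32 -1.09]
10 [51.6   0.82] [ 0.12 -1.13]
0 [51.52 -0.32] [-0.08 -1.13]
```

View pics/f2.png

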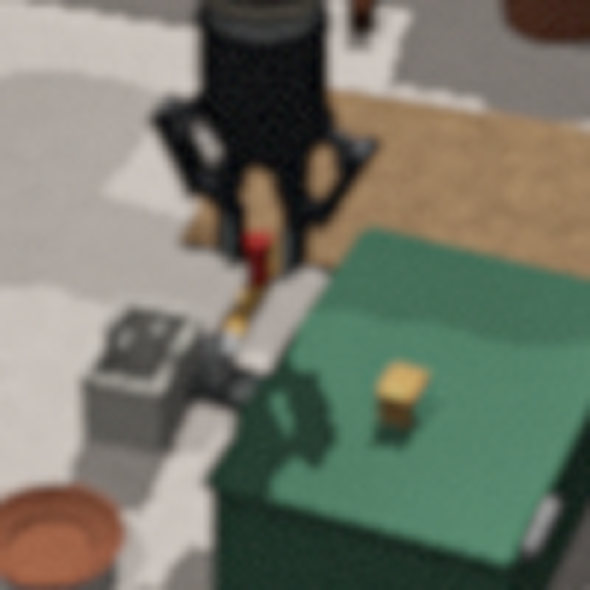

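Call:
{"op": "play_rows", "data": {
  "moves": [
    {"x":0.4,"y":0,"z":0,"turn":-2,"jaw":2.6},
    {"x":0.6,"y":-0.1,"z":0,"turn":-5,"jaw":2.6},
    {"x":0.5,"y":-0.2,"z":0,"turn":-5,"jaw":2.6},
    {"x":0.5,"y":-0.2,"z":0,"turn":-5,"jaw":2.6},
    {"x":0.5,"y":-0.3,"z":0,"turn":-5,"jaw":2.6},
    {"x":0.5,"y":-0.3,"z":0,"turn":-5,"jaw":2.6},
    {"x":0.4,"y":-0.3,"z":0,"turn":-5,"jaw":2.6},
    {"x":0,"y":0,"z":0,"turn":0,"jaw":2.6}
  ]
}}

```text
t: 42.68
tool_pos: [0.4908, 0.0576, 0.1159]
tool_rot: [-0.843, 1.652, -1.654]
contact_force: [0.6, -0.1, 0.6]
opening: 0.0258
```

```bash
python3 st.py; python3 v.py scene 260 140 360 240 f3.png
```

```text
t 42.68 tcp [49.08  5.76 11.59] jawdir deg -35.8 q [-0.03 -0.17  2.02  0.    1.28  0.59] open 2.58 F [ 0.6 -0.1  0.6] down [ 0.002  0.    -1.   ]
k 5.9
tcp px [311.83300597 189.79567347] [309. 297.]
```

View pics/f3.png

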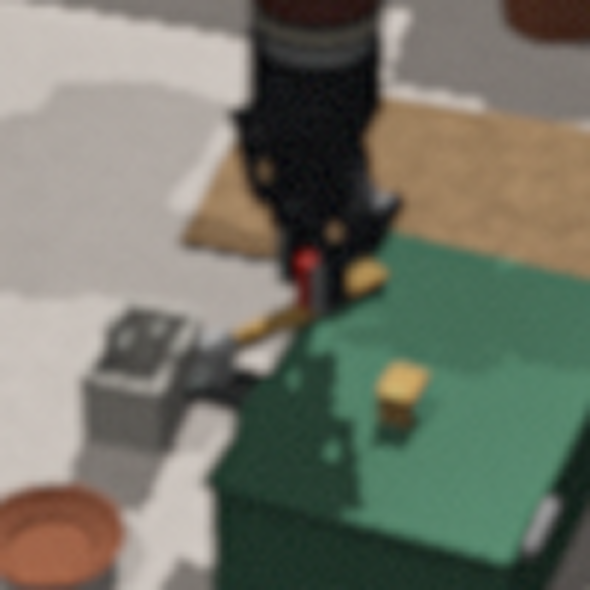

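Hook moves with the knob. Continue the arc.

Call:
{"op": "play_rows", "data": {
  "moves": [
    {"x":0.4,"y":-0.4,"z":0,"turn":-5,"jaw":2.6},
    {"x":0.4,"y":-0.4,"z":0,"turn":-5,"jaw":2.6},
    {"x":0.35,"y":-0.45,"z":0,"turn":-5,"jaw":2.6},
    {"x":0.35,"y":-0.45,"z":0,"turn":-5,"jaw":2.6},
    {"x":0.3,"y":-0.5,"z":0,"turn":-5,"jaw":2.6},
    {"x":0.2,"y":-0.5,"z":0,"turn":-5,"jaw":2.6},
    {"x":0.2,"y":-0.55,"z":0,"turn":-5,"jaw":2.6},
    {"x":0.15,"y":-0.55,"z":0,"turn":-5,"jaw":2.6}
  ]
}}

```text
t: 43.4
tool_pos: [0.5136, 0.0201, 0.1154]
tool_rot: [-0.258, 2.09, -2.089]
contact_force: [1.1, 0.7, -0.6]
opening: 0.0265
```

Call:
{"op": "play_rows", "data": {
  "moves": [
    {"x":0.05,"y":-0.55,"z":0,"turn":-5,"jaw":2.6},
    {"x":0.05,"y":-0.55,"z":0,"turn":-5,"jaw":2.6},
    {"x":0,"y":-0.5,"z":0,"turn":-5,"jaw":2.6},
    {"x":0,"y":0,"z":0,"turn":0,"jaw":2.6}
  ]
}}

```text
t: 43.73
tool_pos: [0.5144, 0.0034, 0.1154]
tool_rot: [-0.015, -2.215, 2.216]
contact_force: [0.4, -1.1, 0.2]
opening: 0.0256
```

```bash
python3 st.py; python3 v.py scene 260 140 360 240 f4.png
```

```text
t 43.73 tcp [51.44  0.34 11.54] jawdir deg -90.7 q [-0.14 -0.11  1.97 -0.    1.28  1.45] open 2.56 F [ 0.4 -1.1  0.2] down [ 0.001 -0.    -1.   ]
k 5.9
tcp px [314.0578236  200.69510604] [322. 361.]
```

View pics/f4.png

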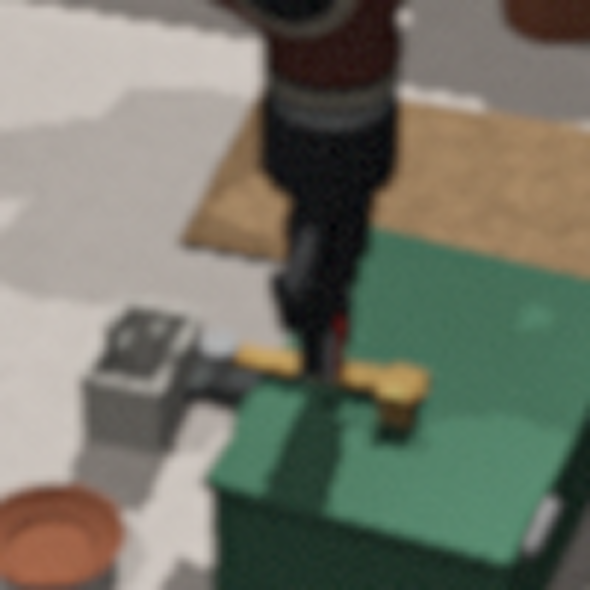

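Nearly home; push on in −y in small steps until the stop answers.

Call:
{"op": "play_rows", "data": {
  "moves": [
    {"x":0,"y":-0.3,"z":0,"turn":0,"jaw":2.6},
    {"x":0,"y":-0.3,"z":0,"turn":0,"jaw":2.6},
    {"x":0,"y":0,"z":0,"turn":0,"jaw":2.6}
  ]
}}

```text
t: 44.03
tool_pos: [0.5143, -0.0024, 0.115]
tool_rot: [-0.013, -2.216, 2.216]
contact_force: [-1.0, 0.7, -0.3]
opening: 0.0258
```

Call:
{"op": "play_rows", "data": {
  "moves": [
    {"x":0,"y":-0.2,"z":0,"turn":0,"jaw":2.6},
    {"x":0,"y":-0.1,"z":0,"turn":0,"jaw":2.6},
    {"x":0,"y":0,"z":0,"turn":0,"jaw":2.6}
  ]
}}

```text
t: 44.28
tool_pos: [0.5142, -0.0044, 0.1149]
tool_rot: [-0.014, -2.218, 2.213]
contact_force: [0.1, 4.7, 1.7]
opening: 0.0263
```

Call:
{"op": "play_rows", "data": {
  "moves": [
    {"x":0,"y":-0.15,"z":0,"turn":0,"jaw":2.6},
    {"x":0,"y":0,"z":0,"turn":0,"jaw":2.6},
    {"x":0,"y":0,"z":0,"turn":0,"jaw":2.6}
  ]
}}

```text
t: 44.53
tool_pos: [0.5142, -0.0045, 0.1148]
tool_rot: [-0.014, -2.221, 2.21]
contact_force: [1.0, 9.1, 1.1]
opening: 0.026
```

Call:
{"op": "play_rows", "data": {
  "moves": [
    {"x":0,"y":0.4,"z":0,"turn":0,"jaw":3.5},
    {"x":0,"y":0.2,"z":0,"turn":0,"jaw":4},
    {"x":0,"y":0,"z":0,"turn":0,"jaw":4},
    {"x":0,"y":0,"z":2,"turn":0,"jaw":4},
    {"x":0,"y":0,"z":4,"turn":0,"jaw":4},
    {"x":0,"y":0,"z":4,"turn":0,"jaw":4},
    {"x":0,"y":0,"z":4,"turn":0,"jaw":4},
    {"x":0,"y":0,"z":0,"turn":0,"jaw":4}
  ]
}}

```text
t: 45.2
tool_pos: [0.5182, -0.0017, 0.2652]
tool_rot: [0.032, 2.216, -2.223]
contact_force: [0.6, -0.0, 2.2]
opening: 0.0401
```

Call:
{"op": "play_rows", "data": {
  "moves": [
    {"x":0,"y":4,"z":0,"turn":0,"jaw":4},
    {"x":0,"y":4,"z":0,"turn":0,"jaw":4},
    {"x":0,"y":4,"z":0,"turn":0,"jaw":4},
    {"x":0,"y":4,"z":0,"turn":0,"jaw":4},
    {"x":0,"y":4,"z":0,"turn":0,"jaw":4},
    {"x":0,"y":4,"z":0,"turn":0,"jaw":4},
    {"x":0,"y":4,"z":0,"turn":0,"jaw":4},
    {"x":0,"y":0,"z":0,"turn":0,"jaw":4}
  ]
}}

```text
t: 45.87
tool_pos: [0.5133, 0.2847, 0.2541]
tool_rot: [-0.007, -2.22, 2.216]
contact_force: [-0.9, -0.8, -0.8]
opening: 0.0401
```

```bash
python3 st.py; python3 v.py scene 190 140 400 320 g1.png; python3 v.py top 190 110 500 260 g2.png; python3 v.py top 280 140 350 220 g3.png; python3 v.py scene 275 160 355 230 g4.png
```

```text
t 45.87 tcp [51.33 28.47 25.41] jawdir deg -90.4 q [ 0.38 -0.05  1.68  0.    1.51  1.96] open 4.01 F [-0.9 -0.8 -0.8] down [-0.     0.002 -1.   ]
k 3.2777777777777777
tcp px [336.95377693 123.61849669] [483. -52.]
k 2.5483870967741935
tcp px [225.72142791 184.71971259] [ 92. 192.]
k 7.375
tcp px [226.07229976 184.64661506] [-394.  333.]
k 8.428571428571429
tcp px [336.89116998 124.02254536] [ 526. -299.]
```

View pics/g1.png

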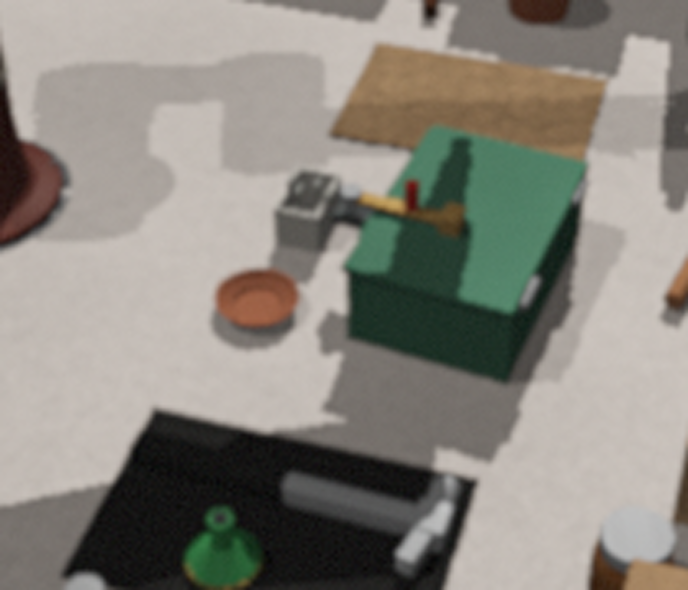

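View pics/g2.png

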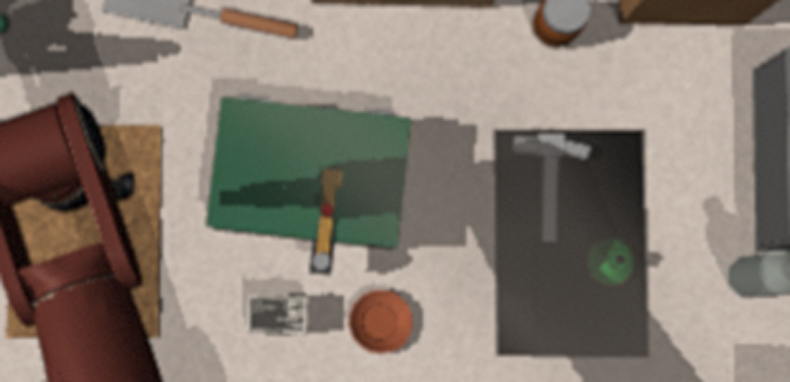

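View pics/g3.png

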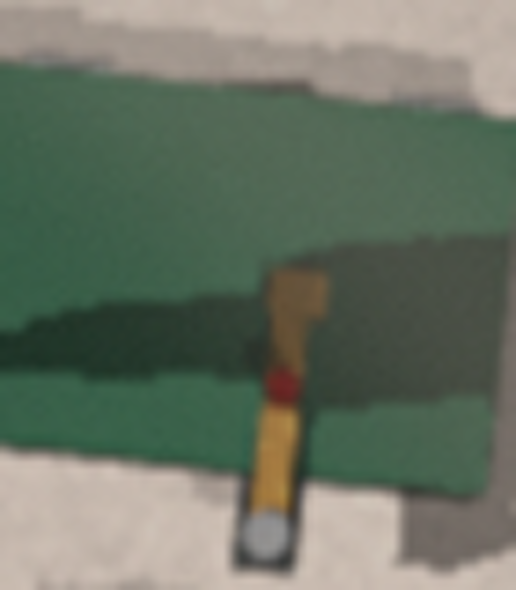

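View pics/g4.png

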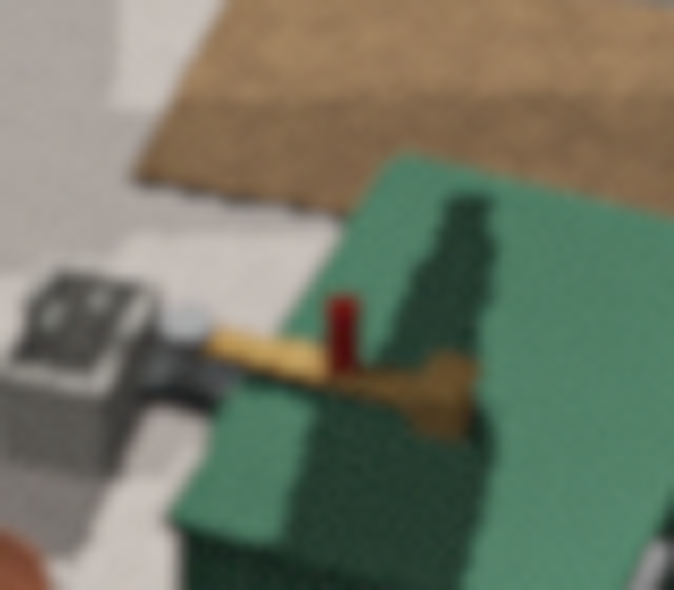

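```bash
python3 -c "
from station import finish_job
print(finish_job())"
```

```text
the job is handed in; nothing more can be done
None
```

The job is done and handed in at about 46 s of the 210 s allowed, in the order you asked.

**What I did**
- I laid the hammer flat on the rubber mat, then stood the rose beside it.
- Only three tins were on the cork board: red, white and blue. I stood them upright in a row in the box.
- I pulled the lid shut from behind and pressed it down.
- I then swung the hook in by its knob until it met the keeper.

**What the last checks showed**
- **Lid:** the fingertips met firm resistance (11.5 N) at 98 mm height, which is where the upper face of a fully shut lid should be.
- **Hook:** its knob stopped moving while the push rose from 4.7 to 9.1 N. In the top picture the hook lies parallel to the box's sides, to within about a degree, with its end against the keeper.
- **Tins:** all three showed upright and apart in both cameras just before the lid was shut. They can't be seen now.
- **Mat:** the last pictures show the hammer and rose fully on it.
- **Other things:** the tag holder and saucer show where they were in the last pictures. The clay pot and bottle are only partly in view there, and no move went near them.

**What disagreed**
- The two cameras differed from each other by 4–8 mm. I used their mean, and the grasps and contacts agreed with it to a few millimetres.
- The first grip on the red tin was about 8 mm too high, so I let go and gripped it again lower before lifting.

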